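# Clamp a blank flange on the leak-check port with the swing-over screw

## Task

Get the blank flange ready for its leak check: lay it centred and flat on the red lip seal of the leak-check stand and swing the hold-down arm over it as far as its stop. Then screw the black knob down (clockwise) until the foot has pushed the flange through the soft lip onto the hard seat below, and tighten by feel to finger-tight, about a twentieth of a turn past the point where it goes stiff; do not crush the seal by tightening further. Leave the other small parts on the bench where they lie.

Things in the scene. Friction and masses are not known exactly. Their poses are not given: they have to be found in the camera images.
- blank_flange: loose bright metal blank flange, a round disc 40 mm across and 7 mm thick (about 0.12 kg), lying flat on the bench left of the grey stirrer; origin at the centre of its underside, z up. The stirrer between it and the leak stand carries a thin upright rod on its left side (x 0.456, y 0.007 m) that reaches 290 mm above the bench: pass over it or in front of it.
- leak_stand: fixed leak-check stand: aluminium base plate (104 mm along x, 176 mm along y, 12 mm high) with a steel port pointing up. Origin on the port's vertical axis at the bench surface, z up. The arm's steel post stands at x = 0, y = +85 mm and ends 126 mm above the bench. A pump-out branch leaves the port along +x (80 mm out, 62 mm high). Place and yaw vary.
- seat_mid (a point): point on the port's axis, 57 mm above the bench. Around it lies the seal: a red soft lip (27 mm across, about 3 N per mm) that stands 1 to 4 mm above a black hard rubber seat ring (39 mm across, about 60 N per mm). The top of the lip is 56 to 60 mm above the bench, differing with wear; the underside of the flange goes there, and down onto the ring when tightened.
- knob_mid (a point): point on the axis of the black fluted knob (round, 38 mm across, axis vertical). Its gripping face reaches from 12 mm below this point to 11 mm above it; below it only the thin screw (14 mm) leads to the arm, whose top is 116 mm above the bench. The point is 152 mm above the bench with the knob at 0 and comes down as the knob is screwed in.
- swing_arm (a joint): angle of the dark steel hold-down arm about the post, rad: 0 = screw over the port, at the stop; grows counter-clockwise from above (pi/2: arm along the stand's +x); starts at 1.35 to 1.65. The arm is 86 to 116 mm above the bench, with the screw 85 mm from the post axis. It needs about 2 N at the knob and stays where left; clockwise knob torque presses it to the stop.
- knob (a joint): angle of the knob relative to the arm, rad; grows clockwise seen from above, and knob, screw and foot then go down 14 mm per turn (2.23 mm per rad). Starts at 0.3 to 1.3. Turning takes about 0.23 N m of thread friction, plus 0.0022 N m per newton under the foot (0.11 N m more at 50 N). The thread stays put when released.
- foot: steel pressure foot, 25 mm across, at the screw's lower end; origin at the centre of its flat underside, 72.5 mm above the bench with the knob at 0, so the raised foot clears the laid flange. Wanted force under it: about 50 N (25 to 80); over 110 N the seal is crushed. Once the flange is on the hard ring, 0.1 rad of turning adds about 12 N.
- petri_dish: glass petri dish, 67 mm across, 14 mm high, on the bench; origin at the centre of its underside. Not to be disturbed.
- centring_ring: vacuum centring ring with a black rubber ring, 40 mm across, 8 mm high, on the bench; origin at the centre of its underside. Not to be disturbed.
- kf_clamp: spare aluminium flange clamp, 68 x 50 x 17 mm, on the bench; origin at the centre of its underside. Not to be disturbed.
- hex_nut_m16: steel hexagon nut, 27 mm across, 13 mm high, on the bench; origin at the centre of its underside. Not to be disturbed.
Not all that is in view belongs to the job. Leave any blue, pink or turquoise look-alike of the blank_flange alone.

How it is judged:
By the outcome, as a careful person would: the job done as asked, in the order asked, and still so for the second after the job is handed in, with the robot touching nothing.
It also fails if it takes over 72 s, if anything falls off the work surface, if the arm or the gripper's body presses on something with over 40 N, if the wrist force passes 120 N, or if a joint passes its speed limit or range.

## Robot

A 6-joint arm with a two-finger parallel gripper is mounted at the origin on a cart in front of the work surface, level with it; the furniture and walls round the work are solid. World frame = base frame: x ahead of the robot, y to its left, z up, the work surface at z = 0. Lengths are in m, angles in rad, forces in N, time in s.
With the tool pointing down it reaches from about 0.375 to 0.9 m from the base axis. Payload 3.1 kg.
Tool frame: the origin (TCP) lies midway between the tips of the shut fingers; the grasp point (between the pads) lies 19 mm behind it (manip.grasp_offset is the distance from the TCP to the grasp point, in m); z points along the fingers, y is the line along which they close (so a half turn about z gives the same grasp; the last joint's range is limited). The gripper opens to 85 mm and grips with 20 to 120 N. Pads are 22 mm wide; open, the fingers measure 114 mm over their backs; the gripper's body (76 mm by 85 mm) begins 54 mm behind the grasp point. The pads swing forward as they close: fully open they stand 13 mm farther back than shut.
Start: joints at [-1.377, 0.527, 1.433, -0, 1.181, -0.178], TCP at [0.227, -0.582, 0.231] pointing down, gripper open.
Joint ranges: [-3.08, 3.08], [-0.75, 2.2], [0.22, 2.44], [-1.43, 4.57], [0, 2.65], [-2.85, 2.85]. Speed limits (rad/s): [2.79, 2.79, 3.14, 3.14, 3.14, 3.14].

## Interface

Orientations are given as a unit quaternion [x, y, z, w].
In Python, from station import sensors, cams, order, manip gives the robot as it stands.
- The arm moves only by the tool move_arm, never from a script. Its argument "targets" is a list of rows, each an object of numbers: "dx", "dy", "dz": the shift along the world's x, y, z normalised to -1 to 1, where 1 is 25 mm; "rx", "ry", "rz": the turn, a rotation vector about the world's x, y, z normalised to -1 to 1, where 1 is 30 degrees. A call has exactly 10 rows; each row shifts and turns the commanded pose from where the row before left it; what a row does not reach is not made up. A row lasts 1/8 s, in which the tool goes at most 62.5 mm and 10.7 degrees, less where a joint would pass 70% of its speed; a pose out of reach is approached as far as the arm can. A call with a number of a shift or a turn outside -1 to 1 is refused whole. A call with a gripper value outside its range is refused whole. "claw" is the opening in per cent of the stroke, from 0 (shut) to 100 (fully open), set as the call begins (left out, the last holds). The fingers move at their own pace and stop on an object; "newtons" is the grip in N (left out, the last holds). Time passes only in rows, so rows that do not move let the fingers close, or fill a call up. It gives the time, the measured TCP pose, the force, the opening and the grip force at its end, in the units of the state.
- sensors.sense(): the state, without advancing time (a new reading comes with each control period).
- cams.snapshot(name): name is "side" or "top" or "wrist"; returns the picture (384x512x3 uint8, red, green, blue); there is no depth.
- cams.camera_model(name): a dict with "fx", "fy", "cx", "cy" (pixels), "extrinsics" (4x4, takes a point from world to camera coordinates). Camera axes: x right, y down, z forward; pixel columns grow to the right and rows downward; lengths in m; the calibration is good to about 2 mm. A picture is of the moment at which its call begins: read the wrist's pose just before it. camera_model takes no time and is no camera call; for the wrist camera it gives the pose at the moment of the call.
- order.sign_off(): hands the job in; it is judged then, once.
The state is a dict: "t": time; "q": joint angles; "qd": joint speeds; "tau": joint torques, N m; "tcp_pos": TCP position; "tool_rot": TCP orientation; "force": force on the tool from outside, world axes, zero at the start; "ft_torque": the same for the moment, N m; "finger_gap": opening from 0.0 (shut) to 1.0 (fully open); "gripper_force": force on a finger pad.
Only numpy, scipy, OpenCV 4.12 (cv2) and the standard library are available. Lean on these libraries where they do the work, as an engineer would, in place of code of your own. Each camera call takes 0.05 s, during which the arm holds its last target. There are 200 camera calls.

## Working session

There is one attempt and no reset: what is moved stays moved. The work goes in short steps, Python scripts to look and compute and a tool call to move; the robot and the scene stay as the last step left them, time stands still between calls to the robot, and variables do not carry over. Pictures are saved under pics/ and viewed, at most 10 in all, crops included, and the job is handed in when it is done.

Besides the shell and the picture viewer there is one more tool, called after "Call:" as name(argument=value, ...), one argument or row to a line, values as JSON. move_arm: Moves the arm, as the interface text tells. Scaled input: -1 to 1 covers 25 mm each way for a shift and 30 degrees each way for a turn. Its arguments: {"type":"object","properties":{"targets":{"type":"array"},"claw":{"type":"number"},"newtons":{"type":"number"}},"required":["targets"]}

```bash
mkdir -p pics; ls; cat > h.py <<'E'
import numpy as np, cv2
from station import sensors, cams, order, manip
def snap(n,f):
    m=cams.camera_model(n); im=cams.snapshot(n); cv2.imwrite(f,im[:,:,::-1]); np.savez(f+'.npz',E=m['extrinsics'],k=[m['fx'],m['fy'],m['cx'],m['cy']]); return im
def ld(f):
    d=np.load(f+'.npz'); return d['E'],d['k']
def world(f,u,v,z):
    E,k=ld(f); R,t=E[:3,:3],E[:3,3]; c=-R.T@t
    d=R.T@np.array([(u-k[2])/k[0],(v-k[3])/k[1],1]); return c+d*(z-c[2])/d[2]
def pix(f,p):
    E,k=ld(f); q=E[:3,:3]@np.array(p)+E[:3,3]; return k[0]*q[0]/q[2]+k[2],k[1]*q[1]/q[2]+k[3]
E
python3 - <<'E'
from h import *
a=snap('top','pics/top0.png');b=snap('side','pics/side0.png')
cv2.imwrite('pics/both0.png',cv2.resize(np.vstack([a,b])[:,:,::-1],(400,600)))
cv2.imwrite('pics/t0.png',cv2.resize(a[:,:,::-1],(800,600)))
cv2.imwrite('pics/s0.png',cv2.resize(b[:,:,::-1],(800,600)))
print(sensors.sense()); print(manip.grasp_offset)
for f in('pics/top0.png','pics/side0.png'):
    E,k=ld(f);print(-E[:3,:3].T@E[:3,3],k)
E
```

```text
pics
{'t': 0.1, 'q': array([-1.37748652e+00,  5.28414820e-01,  1.43378926e+00,  1.97086834e-05,
        1.18142764e+00, -1.78483410e-01]), 'qd': array([ 7.33563452e-04, -2.09522683e-03, -3.62109178e-03,  9.17573933e-04,
       -7.12001460e-04,  8.21547294e-05]), 'tau': array([-4.15211734e-04, -4.43305242e+01, -1.78586143e+01, -1.97333575e-04,
        3.89151683e-03,  1.22985645e-05]), 'tcp_pos': array([ 0.22696765, -0.58162403,  0.23040112]), 'tool_rot': array([ 9.82771110e-01,  1.84823988e-01,  1.55475429e-06, -1.01956957e-03]), 'force': array([-0.83621766,  0.19439511, -0.57996811]), 'ft_torque': array([-0.01124669,  0.04395469,  0.01191399]), 'gripper_force': 0.0, 'finger_gap': 1.001748470011148}
0.0187
[ 0.31147674 -0.01070091  1.4011254 ] [452.24838069 452.24838069 260.00196127 191.55241863]
[ 0.32531118 -1.39566702  0.90770819] [492.96560407 492.96560407 260.82095179 194.12739928]
```

View pics/t0.png

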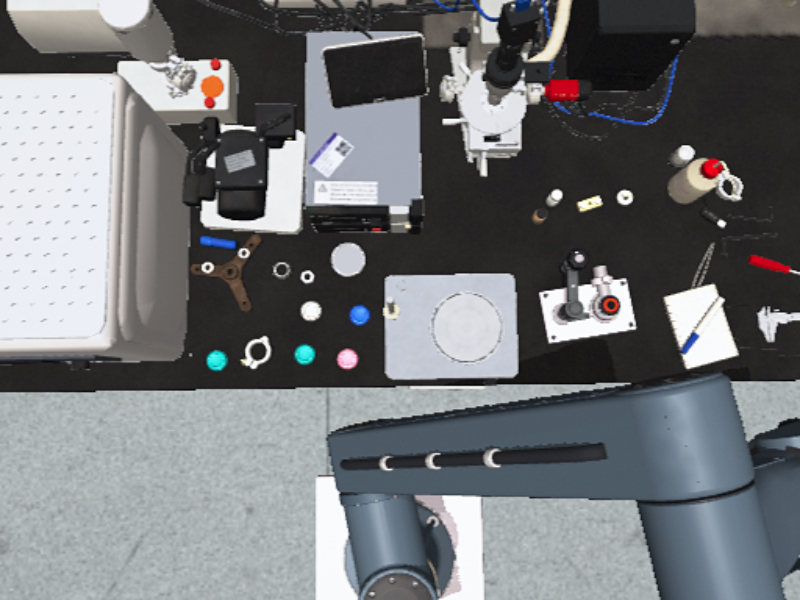

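View pics/s0.png

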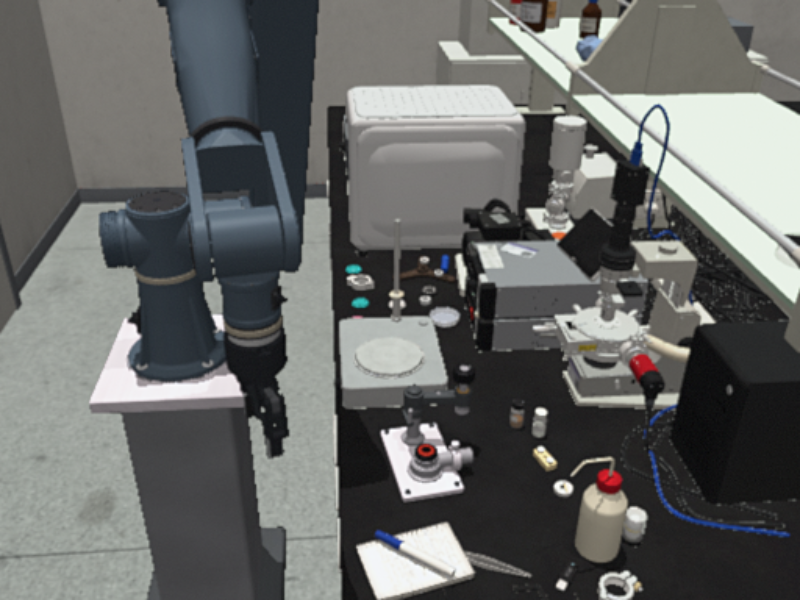

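```bash
python3 - <<'E'
from h import *
a=cv2.imread('pics/top0.png')
c1=cv2.resize(a[155:245,120:245],None,fx=4.4,fy=4.4,interpolation=cv2.INTER_CUBIC)[:396]
c2=cv2.resize(a[150:225,335:415],None,fx=5,fy=5,interpolation=cv2.INTER_CUBIC)
c1=cv2.resize(a[165:240,125:245],(480,300),interpolation=cv2.INTER_CUBIC)
c2=cv2.resize(a[150:225,335:410],(300,300),interpolation=cv2.INTER_CUBIC)
cv2.imwrite('pics/c0.png',np.hstack([c1,c2]))
f='pics/top0.png'; s=.64
for n,u,v,z in[('flange',311,311,.007),('petri',348,259,.014),('nut',307,277,.013),('ring',282,270,.008),('port',608.5,306,.058),('post',572,310,.126),('knob',577,258,.164),('blue',359,316,.007),('turq',305,354,.007),('pink',347,358,.007)]:
    print(n,world(f,u*s,v*s,z).round(4))
E
```

```text
flange [0.4684 0.1685 0.007 ]
petri [0.5708 0.0941 0.014 ]
nut [0.5358 0.1758 0.013 ]
ring [0.5515 0.2264 0.008 ]
port [ 0.4638 -0.4078  0.058 ]
post [ 0.4498 -0.3209  0.126 ]
knob [ 0.5386 -0.3247  0.164 ]
blue [0.457  0.0734 0.007 ]
turq [0.3835 0.1802 0.007 ]
pink [0.3744 0.0976 0.007 ]
```

View pics/c0.png

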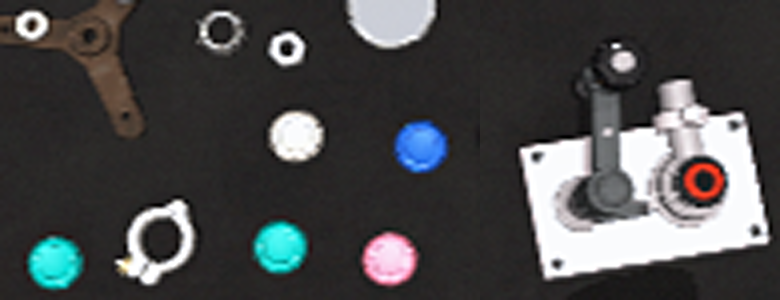

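Candidates on the 800 px top view: bright metal disc (311,311), blue (359,316), turquoise (305,354) and (217,360), pink (347,358), centring ring (282,270), nut (307,277). The crop shows (311,311) as a plain, bright, uncoloured disc, so I choose that one. The stand has its red lip at (608,306), its post at (572,310) and the knob at (577,258); yaw is about 9.5°.

Call:
move_arm(
  targets=[
    {"dx": 0.8, "dy": 0.8, "dz": 0.5, "rz": -0.04},
    {"dx": 0.8, "dy": 0.8, "dz": 0.5, "rz": -0.04},
    {"dx": 0.8, "dy": 0.8, "dz": 0.5, "rz": -0.04},
    {"dx": 0.8, "dy": 0.8, "dz": 0.5, "rz": -0.04},
    {"dx": 0.8, "dy": 0.8, "dz": 0.5, "rz": -0.04},
    {"dx": 0.8, "dy": 0.8, "dz": 0.5, "rz": -0.04},
    {"dx": 0.8, "dy": 0.8, "dz": 0.5, "rz": -0.04},
    {"dx": 0.8, "dy": 0.8, "dz": 0.5, "rz": -0.04},
    {"dx": 0.8, "dy": 0.8, "dz": 0.5, "rz": -0.04},
    {"dx": 0.8, "dy": 0.8, "dz": 0.0, "rz": -0.04},
  ],
  claw=65,
)

```text
schema error: expected keys dx, dy, dz, rx, ry, rz
```

```bash
python3 - <<'E'
from h import *
a=snap('wrist','pics/w1.png');cv2.imwrite('pics/w1b.png',cv2.resize(a[:,:,::-1],(800,600)))
s=sensors.sense();print(s['t'],s['tcp_pos'],s['tool_rot'],s['q'],s['finger_gap'])
f='pics/w1.png'
for p in [(.4638,-.4078,.058),(.4498,-.3209,.126),(.5386,-.3247,.164)]: print(np.array(pix(f,p))*1.5625)
E
```

```text
0.15 [ 0.22696873 -0.58173369  0.23056472] [ 9.82769535e-01  1.84833205e-01 -1.68713902e-05 -8.52189156e-04] [-1.37750006e+00  5.28248449e-01  1.43359633e+00 -2.28498050e-05
  1.18145246e+00 -1.78499456e-01] 0.9976579252309445
[ 234.83018581 -328.81430882]
[ -96.90045412 -584.28954824]
[ -199.31463331 -1390.65010609]
```

View pics/w1b.png

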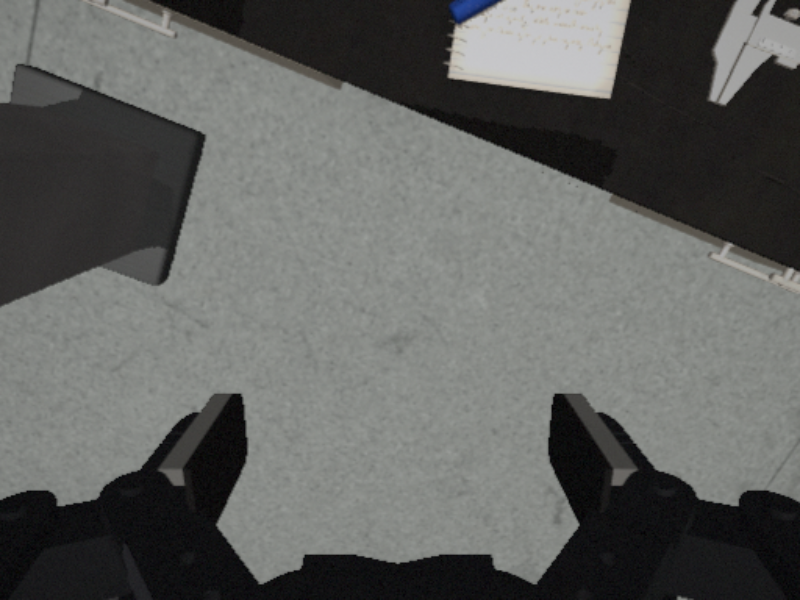

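The picture only shows floor, because the move was refused: all six keys are required. I'll resend it.

Call:
move_arm(
  targets=[
    {"dx": 0.7, "dy": 0.8, "dz": 0.5, "rx": 0, "ry": 0, "rz": -0.04},
    {"dx": 0.7, "dy": 0.8, "dz": 0.5, "rx": 0, "ry": 0, "rz": -0.04},
    {"dx": 0.7, "dy": 0.8, "dz": 0.5, "rx": 0, "ry": 0, "rz": -0.04},
    {"dx": 0.7, "dy": 0.8, "dz": 0.5, "rx": 0, "ry": 0, "rz": -0.04},
    {"dx": 0.7, "dy": 0.8, "dz": 0.5, "rx": 0, "ry": 0, "rz": -0.04},
    {"dx": 0.7, "dy": 0.8, "dz": 0.5, "rx": 0, "ry": 0, "rz": -0.04},
    {"dx": 0.7, "dy": 0.8, "dz": 0.5, "rx": 0, "ry": 0, "rz": -0.04},
    {"dx": 0.7, "dy": 0.8, "dz": 0.3, "rx": 0, "ry": 0, "rz": -0.04},
    {"dx": 0.7, "dy": 0.8, "dz": 0, "rx": 0, "ry": 0, "rz": -0.04},
    {"dx": 0, "dy": 0.4, "dz": 0, "rx": 0, "ry": 0, "rz": -0.04},
  ],
  claw=65,
)

```text
t: 1.4
tcp_pos: [0.3851, -0.3911, 0.3261]
tool_rot: [0.997, 0.082, -0.0, -0.0]
force: [0.5, 0.0, -0.2]
finger_gap: 0.65
gripper_force: 0.0
```

```bash
python3 - <<'E'
from h import *
a=snap('wrist','pics/w2.png');cv2.imwrite('pics/w2b.png',cv2.resize(a[:,:,::-1],(800,600)))
s=sensors.sense();print(s['t'],s['tcp_pos'],s['tool_rot'],s['q'],s['finger_gap'])
f='pics/w2.png'
for p in [(.4638,-.4078,.058),(.4498,-.3209,.126),(.5386,-.3247,.164)]: print(np.array(pix(f,p))*1.5625)
E
```

```text
1.45 [ 0.38438366 -0.39000803  0.32597535] [ 9.96686970e-01  8.13247920e-02 -5.17054732e-04 -1.04654810e-03] [-9.96824621e-01  3.22943959e-01  1.50260694e+00  8.11752040e-05
  1.31837505e+00  4.11121823e-01] 0.653070438407276
[437.25447751 143.72697665]
[305.32596932 143.31542714]
[319.59817411 -34.84079231]
```

View pics/w2b.png

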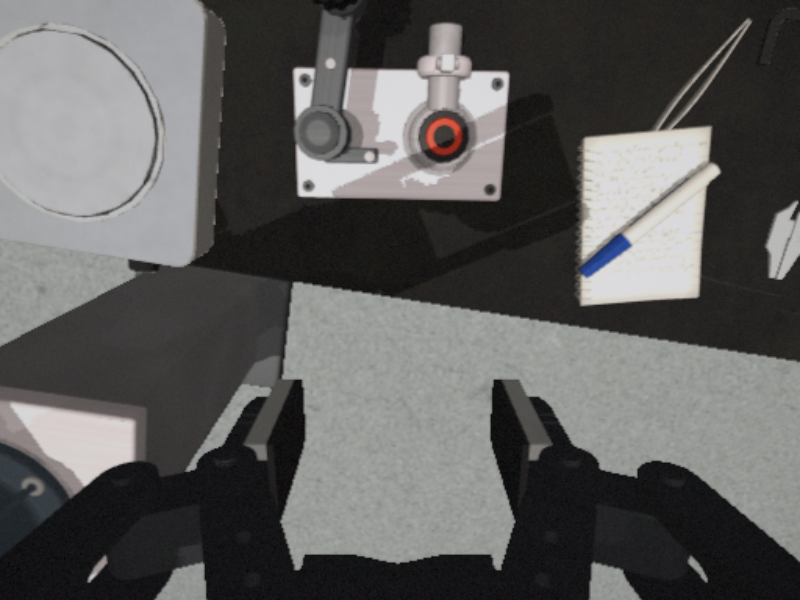

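```bash
python3 - <<'E'
from h import *
f='pics/w2.png';a=cv2.imread(f);h=cv2.cvtColor(a,cv2.COLOR_BGR2HSV)
m=((h[...,0]<8)|(h[...,0]>172))&(h[...,1]>150)&(h[...,2]>80)
y,x=np.nonzero(m);k=(abs(x-283)<25)&(abs(y-87)<25);pts=np.c_[x[k],y[k]].astype(np.int32)
(c,r)=cv2.minEnclosingCircle(pts);print(c,r)
P=world(f,*c,.058);Q=world(f,323*.64,131*.64,.126)
print(P,Q,np.hypot(*(Q-P)[:2]),np.degrees(np.arctan2(-(Q-P)[0],(Q-P)[1])))
S=[world(f,u*.64,v*.64,.012)[:2] for u,v in[(304,78),(497,84),(308,186),(490,190)]];print(np.array(S).round(4),np.mean(S,0))
t='pics/top0.png'
print(world(t,335+223/4,150+181/4,.058),world(t,335+130/4,150+187/4,.126),world(t,335+143/4,150+62/4,.16))
E
```

```text
(283.8939514160156, 86.92424011230469) 12.108903884887695
[ 0.47016355 -0.41143791  0.058     ] [ 0.45893139 -0.33097838  0.126     ] 0.08123974964659923 7.9471417559702
[[ 0.4967 -0.2951]
 [ 0.5179 -0.4504]
 [ 0.412  -0.308 ]
 [ 0.4342 -0.463 ]] [ 0.46520387 -0.37914266]
[ 0.46555275 -0.41180377  0.058     ] [ 0.45444657 -0.32510767  0.126     ] [ 0.53823453 -0.32980581  0.16      ]
```

Call:
move_arm(
  targets=[
    {"dx": 0, "dy": 1, "dz": 0.1, "rx": 0, "ry": 0, "rz": 0},
    {"dx": 0, "dy": 1, "dz": 0.1, "rx": 0, "ry": 0, "rz": 0},
    {"dx": 0, "dy": 1, "dz": 0, "rx": 0, "ry": 0, "rz": 0},
    {"dx": 0, "dy": 1, "dz": 0, "rx": 0, "ry": 0, "rz": 0},
    {"dx": 0.1, "dy": 1, "dz": 0, "rx": 0, "ry": 0, "rz": 0},
    {"dx": 0.1, "dy": 1, "dz": 0, "rx": 0, "ry": 0, "rz": 0},
    {"dx": 0.1, "dy": 1, "dz": 0, "rx": 0, "ry": 0, "rz": 0},
    {"dx": 0.1, "dy": 1, "dz": 0, "rx": 0, "ry": 0, "rz": 0},
    {"dx": 0.1, "dy": 1, "dz": 0, "rx": 0, "ry": 0, "rz": 0},
    {"dx": 0.1, "dy": 1, "dz": 0, "rx": 0, "ry": 0, "rz": 0},
  ],
)

```text
t: 2.7
tcp_pos: [0.3992, -0.1404, 0.3314]
tool_rot: [0.997, 0.081, 0.0, 0.0]
force: [0.1, 0.1, 0.2]
finger_gap: 0.65
gripper_force: 0.0
```

Call:
move_arm(
  targets=[
    {"dx": 0.1, "dy": 1, "dz": 0, "rx": 0, "ry": 0, "rz": 0},
    {"dx": 0.1, "dy": 1, "dz": 0, "rx": 0, "ry": 0, "rz": 0},
    {"dx": 0.1, "dy": 1, "dz": 0, "rx": 0, "ry": 0, "rz": 0},
    {"dx": 0.1, "dy": 1, "dz": 0, "rx": 0, "ry": 0, "rz": 0},
    {"dx": 0.1, "dy": 1, "dz": 0, "rx": 0, "ry": 0, "rz": 0},
    {"dx": 0.1, "dy": 1, "dz": 0, "rx": 0, "ry": 0, "rz": 0},
    {"dx": 0, "dy": 1, "dz": 0, "rx": 0, "ry": 0, "rz": 0},
    {"dx": 0, "dy": 1, "dz": 0, "rx": 0, "ry": 0, "rz": 0},
    {"dx": 0, "dy": 1, "dz": 0, "rx": 0, "ry": 0, "rz": 0},
    {"dx": 0, "dy": 1, "dz": 0, "rx": 0, "ry": 0, "rz": 0},
  ],
)

```text
t: 3.95
tcp_pos: [0.4136, 0.1092, 0.3314]
tool_rot: [0.997, 0.081, 0.0, 0.0]
force: [0.6, 0.2, -0.6]
finger_gap: 0.651
gripper_force: 0.0
```

Call:
move_arm(
  targets=[
    {"dx": 0, "dy": 1, "dz": -0.5, "rx": 0, "ry": 0, "rz": 0},
    {"dx": 0, "dy": 1, "dz": -0.5, "rx": 0, "ry": 0, "rz": 0},
    {"dx": 0, "dy": 0.3, "dz": -0.8, "rx": 0, "ry": 0, "rz": 0},
    {"dx": 0, "dy": 0, "dz": -1, "rx": 0, "ry": 0, "rz": 0},
    {"dx": 0, "dy": 0, "dz": -1, "rx": 0, "ry": 0, "rz": 0},
    {"dx": 0, "dy": 0, "dz": -1, "rx": 0, "ry": 0, "rz": 0},
    {"dx": 0, "dy": 0, "dz": -1, "rx": 0, "ry": 0, "rz": 0},
    {"dx": 0, "dy": 0, "dz": -0.5, "rx": 0, "ry": 0, "rz": 0},
    {"dx": 0, "dy": 0, "dz": 0, "rx": 0, "ry": 0, "rz": 0},
    {"dx": 0, "dy": 0, "dz": 0, "rx": 0, "ry": 0, "rz": 0},
  ],
)

```text
t: 5.2
tcp_pos: [0.4151, 0.1655, 0.1746]
tool_rot: [0.997, 0.081, 0.001, -0.0]
force: [0.1, -0.3, 0.0]
finger_gap: 0.649
gripper_force: 0.0
```

```bash
python3 - <<'E'
from h import *
a=snap('wrist','pics/w3.png');f='pics/w3.png'
s=sensors.sense();print(s['t'],s['tcp_pos'],s['tool_rot'],s['finger_gap'])
u,v=pix(f,(.4684,.1685,.007));print(u,v)
h=cv2.cvtColor(a,cv2.COLOR_RGB2HSV);m=((h[...,1]<60)&(h[...,2]>110)).astype(np.uint8)
n,l,st,c=cv2.connectedComponentsWithStats(m)
for i in range(1,n):
    if st[i,4]>300: print(st[i],c[i],world(f,*c[i],.007))
E
```

```text
5.25 [0.41521231 0.16542833 0.17466371] [ 9.96703213e-01  8.11271654e-02  1.04175360e-03 -5.07158005e-05] 0.6489156859633317
261.2434880228438 117.62387200245345
[ 329    0   86   48 3216] [369.51181592  19.82462687] [0.56226594 0.09232454 0.007     ]
[251  13  33  34 672] [266.80952381  29.17410714] [0.54125428 0.17616726 0.007     ]
[  361    68   151   292 24996] [460.78088494 211.41638662] [ 0.41100847 -0.0415728   0.007     ]
[ 239   89   44   45 1581] [260.62049336 110.95192916] [0.47412544 0.17004966 0.007     ]
[ 105  150   65   64 1908] [138.64884696 180.70440252] [0.39079187 0.27488054 0.007     ]
[    0   221   180   136 12131] [ 63.43129173 272.9203693 ] [0.2776258  0.34655932 0.007     ]
[ 179  250   67  115 5481] [213.72121876 306.5026455 ] [0.26242568 0.18566011 0.007     ]
[ 99 360  33  24 568] [118.2834507  373.38380282] [0.15414024 0.28384252 0.007     ]
```

Call:
move_arm(
  targets=[
    {"dx": 0.4, "dy": 0.03, "dz": -0.7, "rx": 0, "ry": 0, "rz": 0},
    {"dx": 0.4, "dy": 0.03, "dz": -0.7, "rx": 0, "ry": 0, "rz": 0},
    {"dx": 0.4, "dy": 0.03, "dz": -0.7, "rx": 0, "ry": 0, "rz": 0},
    {"dx": 0.4, "dy": 0.03, "dz": -0.7, "rx": 0, "ry": 0, "rz": 0},
    {"dx": 0.4, "dy": 0.03, "dz": -0.7, "rx": 0, "ry": 0, "rz": 0},
    {"dx": 0.3, "dy": 0, "dz": -0.7, "rx": 0, "ry": 0, "rz": 0},
    {"dx": 0, "dy": 0, "dz": 0, "rx": 0, "ry": 0, "rz": 0},
    {"dx": 0, "dy": 0, "dz": 0, "rx": 0, "ry": 0, "rz": 0},
    {"dx": 0, "dy": 0, "dz": 0, "rx": 0, "ry": 0, "rz": 0},
    {"dx": 0, "dy": 0, "dz": 0, "rx": 0, "ry": 0, "rz": 0},
  ],
)

```text
t: 6.5
tcp_pos: [0.4722, 0.1691, 0.0695]
tool_rot: [0.997, 0.081, 0.001, -0.0]
force: [0.1, 0.9, -0.1]
finger_gap: 0.654
gripper_force: 0.0
```

```bash
python3 - <<'E'
from h import *
a=snap('wrist','pics/w4.png');f='pics/w4.png';cv2.imwrite('pics/w4b.png',a[:,:,::-1])
s=sensors.sense();print(s['t'],s['tcp_pos'],s['tool_rot'],s['finger_gap'])
for p in [(.4684,.1685,.007),(.473,.1695,.007),tuple(s['tcp_pos'])]:print(pix(f,p))
h=cv2.cvtColor(a,cv2.COLOR_RGB2HSV);m=((h[...,1]<60)&(h[...,2]>110)).astype(np.uint8)
n,l,st,c=cv2.connectedComponentsWithStats(m)
for i in range(1,n):
    if st[i,4]>600: b=st[i];print(b,c[i],world(f,b[0]+b[2]/2-.5,b[1]+b[3]/2-.5,.007))
E
```

```text
6.55 [0.47215934 0.16906527 0.06936026] [ 9.96702678e-01  8.11392583e-02  4.37904607e-04 -2.70053609e-05] 0.6472926728302468
(np.float64(255.2561826850282), np.float64(217.8802748581278))
(np.float64(254.89445718974963), np.float64(211.1526799063657))
(np.float64(255.76693011922364), np.float64(258.06107413518055))
[  352     0   126   127 12540] [415.03213716  63.2715311 ] [0.57702036 0.09384097 0.007     ]
[ 153   32   53   57 1018] [178.64341847  59.42730845] [0.55670647 0.22734512 0.007     ]
[ 239   82   48   44 1122] [262.73529412 103.2771836 ] [0.54075238 0.1761036  0.007     ]
[ 225  179   60   57 2684] [254.67250373 207.11549925] [0.47579259 0.17022093 0.007     ]
[  53  254   79   55 2103] [ 94.18354731 278.24536377] [0.40333301 0.27338931 0.007     ]
[479 292  33  68 897] [501.14938685 324.49386845] [ 0.41377977 -0.0182269   0.007     ]
```

View pics/w4b.png

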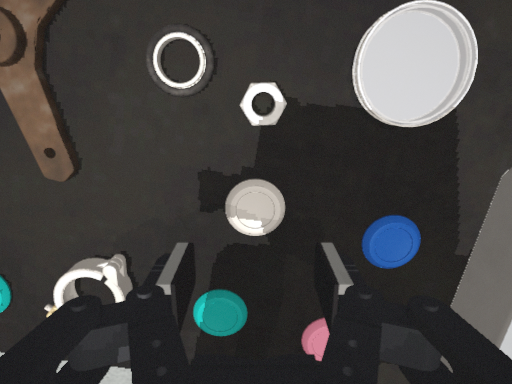

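```bash
python3 - <<'E'
from h import *
from scipy.spatial.transform import Rotation as R
f='pics/w4.png';E,k=ld(f);print(k)
r=R.from_quat([.9967027,.0811393,.000438,0]).as_matrix();t=np.array([.47215934,.16906527,.06936026])
for d in(0,.004,.008,.012): print(d,[np.round(pix(f,t+r@np.array([x,y,-d])),1) for y in(.0276,-.0276) for x in(.011,-.011)])
E
```

```text
[332.37899445 332.37899445 254.16822928 193.28745093]
0 [array([315.2, 236.8]), array([312.7, 278.5]), array([196.4, 236.8]), array([198.7, 278.5])]
0.004 [array([316.7, 240.5]), array([314.1, 283.1]), array([195. , 240.4]), array([197.4, 283. ])]
0.008 [array([318.4, 244.4]), array([315.6, 287.8]), array([193.4, 244.3]), array([196. , 287.8])]
0.012 [array([320.1, 248.5]), array([317.2, 292.9]), array([191.8, 248.4]), array([194.5, 292.8])]
```

Call:
move_arm(
  targets=[
    {"dx": 0.12, "dy": 0.04, "dz": -0.6, "rx": 0, "ry": 0, "rz": 0},
    {"dx": 0, "dy": 0, "dz": -0.6, "rx": 0, "ry": 0, "rz": 0},
    {"dx": 0, "dy": 0, "dz": -0.5, "rx": 0, "ry": 0, "rz": 0},
    {"dx": 0, "dy": 0, "dz": -0.4, "rx": 0, "ry": 0, "rz": 0},
    {"dx": 0, "dy": 0, "dz": -0.3, "rx": 0, "ry": 0, "rz": 0},
    {"dx": 0, "dy": 0, "dz": -0.2, "rx": 0, "ry": 0, "rz": 0},
    {"dx": 0, "dy": 0, "dz": -0.1, "rx": 0, "ry": 0, "rz": 0},
    {"dx": 0, "dy": 0, "dz": 0, "rx": 0, "ry": 0, "rz": 0},
    {"dx": 0, "dy": 0, "dz": 0, "rx": 0, "ry": 0, "rz": 0},
    {"dx": 0, "dy": 0, "dz": 0, "rx": 0, "ry": 0, "rz": 0},
  ],
)

```text
t: 7.8
tcp_pos: [0.4753, 0.17, 0.0016]
tool_rot: [0.997, 0.081, 0.0, -0.0]
force: [0.4, 0.2, 0.5]
finger_gap: 0.649
gripper_force: 0.0
```

Call:
move_arm(
  targets=[
    {"dx": 0, "dy": 0, "dz": -0.1, "rx": 0, "ry": 0, "rz": 0},
    {"dx": 0, "dy": 0, "dz": -0.07, "rx": 0, "ry": 0, "rz": 0},
    {"dx": 0, "dy": 0, "dz": 0, "rx": 0, "ry": 0, "rz": 0},
    {"dx": 0, "dy": 0, "dz": 0, "rx": 0, "ry": 0, "rz": 0},
    {"dx": 0, "dy": 0, "dz": 0, "rx": 0, "ry": 0, "rz": 0},
    {"dx": 0, "dy": 0, "dz": 0, "rx": 0, "ry": 0, "rz": 0},
    {"dx": 0, "dy": 0, "dz": 0, "rx": 0, "ry": 0, "rz": 0},
    {"dx": 0, "dy": 0, "dz": 0, "rx": 0, "ry": 0, "rz": 0},
    {"dx": 0, "dy": 0, "dz": 0, "rx": 0, "ry": 0, "rz": 0},
    {"dx": 0, "dy": 0, "dz": 0, "rx": 0, "ry": 0, "rz": 0},
  ],
  claw=40,
  newtons=40,
)

```text
t: 9.05
tcp_pos: [0.4754, 0.17, -0.0006]
tool_rot: [0.997, 0.081, 0.001, -0.0]
force: [-2.6, -0.4, 20.3]
finger_gap: 0.441
gripper_force: 37.7
```

Call:
move_arm(
  targets=[
    {"dx": 0, "dy": 0, "dz": 0.1, "rx": 0, "ry": 0, "rz": 0},
    {"dx": 0, "dy": 0, "dz": 0.2, "rx": 0, "ry": 0, "rz": 0},
    {"dx": 0, "dy": 0, "dz": 0.7, "rx": 0, "ry": 0, "rz": 0},
    {"dx": 0, "dy": 0, "dz": 1, "rx": 0, "ry": 0, "rz": 0},
    {"dx": 0, "dy": 0, "dz": 1, "rx": 0, "ry": 0, "rz": 0},
    {"dx": 0, "dy": 0, "dz": 1, "rx": 0, "ry": 0, "rz": 0},
    {"dx": 0, "dy": 0, "dz": 1, "rx": 0, "ry": 0, "rz": 0},
    {"dx": 0, "dy": 0, "dz": 1, "rx": 0, "ry": 0, "rz": 0},
    {"dx": 0, "dy": 0, "dz": 1, "rx": 0, "ry": 0, "rz": 0},
    {"dx": 0, "dy": 0, "dz": 1, "rx": 0, "ry": 0, "rz": 0},
  ],
)

```text
t: 10.3
tcp_pos: [0.4745, 0.1699, 0.1974]
tool_rot: [0.997, 0.081, -0.001, 0.0]
force: [0.7, 0.2, -1.2]
finger_gap: 0.437
gripper_force: 40.3
```

```bash
python3 - <<'E'
from h import *
a=snap('wrist','pics/w5.png');f='pics/w5.png'
s=sensors.sense();print(s['t'],s['tcp_pos'],s['tool_rot'],s['finger_gap'],s['force'])
print(pix(f,s['tcp_pos']))
cv2.imwrite('pics/w5b.png',cv2.resize(a[170:330,155:355,::-1],(800,600),interpolation=cv2.INTER_CUBIC))
E
```

```text
10.35 [0.47653338 0.17028737 0.20040502] [ 9.96694588e-01  8.12020208e-02  2.47331047e-03 -1.16237949e-04] 0.43640387640022 [0.00039097 0.30431148 0.1230165 ]
(np.float64(255.73225927342128), np.float64(257.17513999539227))
```

View pics/w5b.png

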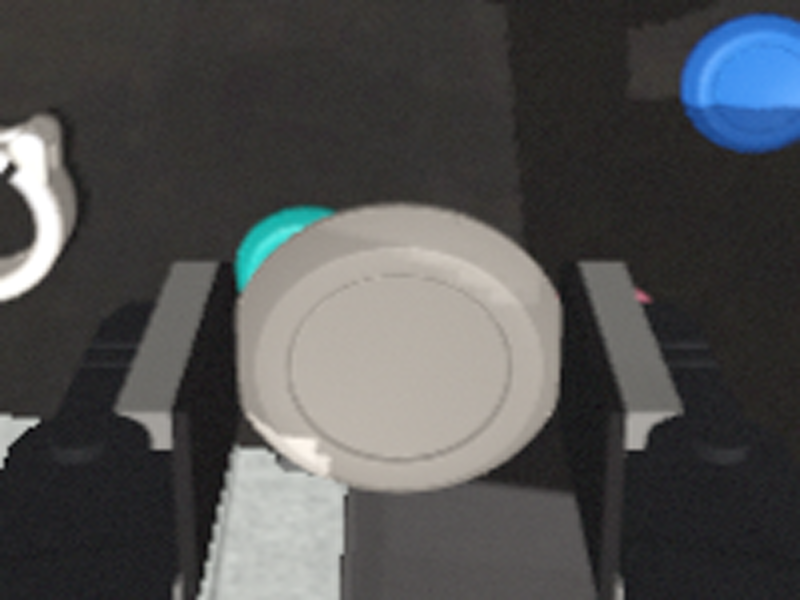

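```bash
python3 - <<'E'
from h import *
from scipy.spatial.transform import Rotation as R
f='pics/w5.png'
r=R.from_quat([9.96694588e-01,8.12020208e-02,2.47331047e-03,-1.16237949e-04]).as_matrix();t=np.array([0.47653338,0.17028737,0.20040502])
P=lambda x,y,d:np.round(pix(f,t+r@np.array([x,y,-d])),1)
for h in(-.002,.0006,.003):
  for x in(-.002,0,.002): print(h,x,'bot front',P(x+.02,0,h),'top front',P(x+.02,0,h+.007),'top back',P(x-.02,0,h+.007),'L',P(x,-.02,h+.007),'R',P(x,.02,h+.007))
print('meas bot front 224.4 topfront',170+248/3.75,'back',170+490/3.75,'L',155+238/4,'R',155+562/4)
E
```

```text
-0.002 -0.002 bot front [255.8 219.4] top front [255.8 225.5] top back [255.7 304.4] L [211.5 266.5] R [300.1 266.5]
-0.002 0 bot front [255.8 215.3] top front [255.9 221.2] top back [255.7 300.7] L [211.3 262.5] R [300.3 262.6]
-0.002 0.002 bot front [255.8 211.2] top front [255.9 216.9] top back [255.7 297. ] L [211.1 258.5] R [300.5 258.6]
0.0006 -0.002 bot front [255.8 221.6] top front [255.9 227.9] top back [255.7 307.8] L [210.7 269.5] R [300.9 269.5]
0.0006 0 bot front [255.8 217.4] top front [255.9 223.5] top back [255.7 304.1] L [210.6 265.5] R [301.  265.5]
0.0006 0.002 bot front [255.8 213.2] top front [255.9 219.1] top back [255.7 300.4] L [210.4 261.4] R [301.2 261.4]
0.003 -0.002 bot front [255.8 223.7] top front [255.9 230.2] top back [255.7 311.1] L [210.  272.3] R [301.6 272.3]
0.003 0 bot front [255.8 219.5] top front [255.9 225.7] top back [255.8 307.4] L [209.9 268.2] R [301.8 268.3]
0.003 0.002 bot front [255.8 215.2] top front [255.9 221.3] top back [255.8 303.6] L [209.7 264.2] R [302.  264.2]
meas bot front 224.4 topfront 236.13333333333333 back 300.66666666666663 L 214.5 R 295.5
```

Call:
move_arm(
  targets=[
    {"dx": 0, "dy": 0, "dz": 1, "rx": 0, "ry": 0, "rz": 0},
    {"dx": 0, "dy": 0, "dz": 1, "rx": 0, "ry": 0, "rz": 0},
    {"dx": 0, "dy": -0.3, "dz": 1, "rx": 0, "ry": 0, "rz": 0},
    {"dx": 0, "dy": -0.6, "dz": 1, "rx": 0, "ry": 0, "rz": 0},
    {"dx": 0, "dy": -1, "dz": 1, "rx": 0, "ry": 0, "rz": 0},
    {"dx": 0, "dy": -1, "dz": 0.2, "rx": 0, "ry": 0, "rz": 0},
    {"dx": 0, "dy": -1, "dz": 0, "rx": 0, "ry": 0, "rz": 0},
    {"dx": 0, "dy": -1, "dz": 0, "rx": 0, "ry": 0, "rz": 0},
    {"dx": 0, "dy": -1, "dz": 0, "rx": 0, "ry": 0, "rz": 0},
    {"dx": 0, "dy": -1, "dz": 0, "rx": 0, "ry": 0, "rz": 0},
  ],
)

```text
t: 11.6
tcp_pos: [0.4745, -0.0032, 0.3259]
tool_rot: [0.997, 0.081, -0.001, -0.0]
force: [-0.7, -0.3, -0.5]
finger_gap: 0.443
gripper_force: 40.4
```

Call:
move_arm(
  targets=[
    {"dx": 0, "dy": -1, "dz": 0, "rx": 0, "ry": 0, "rz": 0},
    {"dx": 0, "dy": -1, "dz": 0, "rx": 0, "ry": 0, "rz": 0},
    {"dx": 0, "dy": -1, "dz": 0, "rx": 0, "ry": 0, "rz": 0},
    {"dx": 0, "dy": -1, "dz": 0, "rx": 0, "ry": 0, "rz": 0},
    {"dx": 0, "dy": -1, "dz": 0, "rx": 0, "ry": 0, "rz": 0},
    {"dx": 0, "dy": -1, "dz": 0, "rx": 0, "ry": 0, "rz": 0},
    {"dx": 0, "dy": -1, "dz": 0, "rx": 0, "ry": 0, "rz": 0},
    {"dx": 0, "dy": -1, "dz": -0.3, "rx": 0, "ry": 0, "rz": 0},
    {"dx": -0.5, "dy": -1, "dz": -0.5, "rx": 0, "ry": 0, "rz": 0},
    {"dx": -0.5, "dy": -1, "dz": -1, "rx": 0, "ry": 0, "rz": 0},
  ],
)

```text
t: 12.85
tcp_pos: [0.45, -0.2535, 0.2813]
tool_rot: [0.997, 0.081, 0.0, 0.0]
force: [-0.2, -0.1, -1.3]
finger_gap: 0.439
gripper_force: 40.4
```

Call:
move_arm(
  targets=[
    {"dx": 0.2, "dy": -1, "dz": -0.4, "rx": 0, "ry": 0, "rz": 0},
    {"dx": 0, "dy": -1, "dz": -0.4, "rx": 0, "ry": 0, "rz": 0},
    {"dx": 0, "dy": -1, "dz": -0.6, "rx": 0, "ry": 0, "rz": 0},
    {"dx": 0, "dy": -1, "dz": -0.8, "rx": 0, "ry": 0, "rz": 0},
    {"dx": 0, "dy": -1, "dz": -0.8, "rx": 0, "ry": 0, "rz": 0},
    {"dx": 0, "dy": -1, "dz": -0.8, "rx": 0, "ry": 0, "rz": 0},
    {"dx": 0, "dy": -0.3, "dz": -0.8, "rx": 0, "ry": 0, "rz": 0},
    {"dx": 0, "dy": 0, "dz": -0.4, "rx": 0, "ry": 0, "rz": 0},
    {"dx": 0, "dy": 0, "dz": 0, "rx": 0, "ry": 0, "rz": 0},
    {"dx": 0, "dy": 0, "dz": 0, "rx": 0, "ry": 0, "rz": 0},
  ],
)

```text
t: 14.1
tcp_pos: [0.4556, -0.4095, 0.1578]
tool_rot: [0.997, 0.082, 0.0, 0.0]
force: [0.9, -0.1, -0.2]
finger_gap: 0.44
gripper_force: 40.4
```

```bash
python3 - <<'E'
from h import *
a=snap('wrist','pics/w6.png');f='pics/w6.png'
s=sensors.sense();print(s['t'],s['tcp_pos'],s['tool_rot'],s['finger_gap'],s['force'])
h=cv2.cvtColor(a,cv2.COLOR_RGB2HSV)
m=((h[...,0]<8)|(h[...,0]>172))&(h[...,1]>150)&(h[...,2]>80)
n,l,st,c=cv2.connectedComponentsWithStats(m.astype(np.uint8))
for i in range(1,n):
    if st[i,4]>60:
        p=np.argwhere(l==i)[:,::-1].astype(np.int32);cc,r=cv2.minEnclosingCircle(p);print(st[i],cc,r,world(f,*cc,.058))
cv2.imwrite('pics/w6b.png',a[:,:,::-1])
E
```

```text
14.15 [ 0.45565019 -0.40972621  0.15805666] [9.96669952e-01 8.15376696e-02 4.77315555e-04 6.22391788e-04] 0.438282925896642 [-0.1113663  -1.13104831 -1.89314814]
[244 159  36  35 614] (261.6188659667969, 176.3401641845703) 17.995040893554688 [ 0.47104724 -0.4118923   0.058     ]
```

View pics/w6b.png

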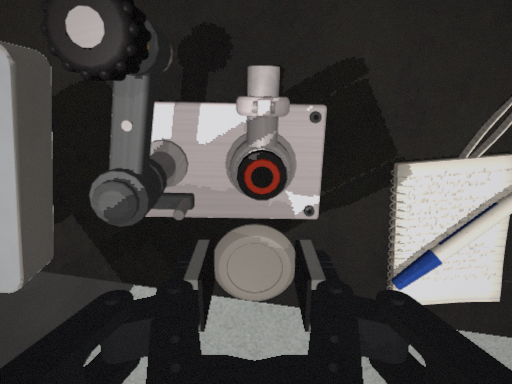

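Close view: port lip at (262,176), flange held level, knob cap at about (85,27). Next I go over the port and down to just above the lip.

Call:
move_arm(
  targets=[
    {"dx": 0.34, "dy": -0.05, "dz": -0.4, "rx": 0, "ry": 0, "rz": 0},
    {"dx": 0.3, "dy": -0.04, "dz": -0.6, "rx": 0, "ry": 0, "rz": 0},
    {"dx": 0, "dy": 0, "dz": -0.8, "rx": 0, "ry": 0, "rz": 0},
    {"dx": 0, "dy": 0, "dz": -0.7, "rx": 0, "ry": 0, "rz": 0},
    {"dx": 0, "dy": 0, "dz": -0.6, "rx": 0, "ry": 0, "rz": 0},
    {"dx": 0, "dy": 0, "dz": -0.4, "rx": 0, "ry": 0, "rz": 0},
    {"dx": 0, "dy": 0, "dz": -0.24, "rx": 0, "ry": 0, "rz": 0},
    {"dx": 0, "dy": 0, "dz": 0, "rx": 0, "ry": 0, "rz": 0},
    {"dx": 0, "dy": 0, "dz": 0, "rx": 0, "ry": 0, "rz": 0},
    {"dx": 0, "dy": 0, "dz": 0, "rx": 0, "ry": 0, "rz": 0},
  ],
)

```text
t: 15.4
tcp_pos: [0.4713, -0.4126, 0.0642]
tool_rot: [0.997, 0.081, 0.0, 0.001]
force: [-0.4, -0.6, -1.6]
finger_gap: 0.437
gripper_force: 40.4
```

Call:
move_arm(
  targets=[
    {"dx": 0, "dy": 0, "dz": -0.04, "rx": 0, "ry": 0, "rz": 0},
    {"dx": 0, "dy": 0, "dz": -0.04, "rx": 0, "ry": 0, "rz": 0},
    {"dx": 0, "dy": 0, "dz": -0.04, "rx": 0, "ry": 0, "rz": 0},
    {"dx": 0, "dy": 0, "dz": 0, "rx": 0, "ry": 0, "rz": 0},
    {"dx": 0, "dy": 0, "dz": 0, "rx": 0, "ry": 0, "rz": 0},
    {"dx": 0, "dy": 0, "dz": 0, "rx": 0, "ry": 0, "rz": 0},
    {"dx": 0, "dy": 0, "dz": 0, "rx": 0, "ry": 0, "rz": 0},
    {"dx": 0, "dy": 0, "dz": 0, "rx": 0, "ry": 0, "rz": 0},
    {"dx": 0, "dy": 0, "dz": 0, "rx": 0, "ry": 0, "rz": 0},
    {"dx": 0, "dy": 0, "dz": 0, "rx": 0, "ry": 0, "rz": 0},
  ],
)

```text
t: 16.65
tcp_pos: [0.4711, -0.4123, 0.0606]
tool_rot: [0.997, 0.081, 0.0, 0.0]
force: [-0.2, -0.3, -0.3]
finger_gap: 0.442
gripper_force: 40.4
```

Call:
move_arm(
  targets=[
    {"dx": 0, "dy": 0, "dz": -0.04, "rx": 0, "ry": 0, "rz": 0},
    {"dx": 0, "dy": 0, "dz": -0.03, "rx": 0, "ry": 0, "rz": 0},
    {"dx": 0, "dy": 0, "dz": 0, "rx": 0, "ry": 0, "rz": 0},
    {"dx": 0, "dy": 0, "dz": 0, "rx": 0, "ry": 0, "rz": 0},
    {"dx": 0, "dy": 0, "dz": 0, "rx": 0, "ry": 0, "rz": 0},
    {"dx": 0, "dy": 0, "dz": 0, "rx": 0, "ry": 0, "rz": 0},
    {"dx": 0, "dy": 0, "dz": 0, "rx": 0, "ry": 0, "rz": 0},
    {"dx": 0, "dy": 0, "dz": 0, "rx": 0, "ry": 0, "rz": 0},
    {"dx": 0, "dy": 0, "dz": 0, "rx": 0, "ry": 0, "rz": 0},
    {"dx": 0, "dy": 0, "dz": 0, "rx": 0, "ry": 0, "rz": 0},
  ],
)

```text
t: 17.9
tcp_pos: [0.4711, -0.4123, 0.0588]
tool_rot: [0.997, 0.081, 0.0, -0.0]
force: [-0.2, 0.3, -0.7]
finger_gap: 0.436
gripper_force: 40.4
```

```bash
python3 - <<'E'
from h import *
s=sensors.sense();print(s['t'],s['tcp_pos'],s['force'],s['ft_torque'])
f='pics/w6.png'
for z in(.158,.162):print(world(f,85,27,z))
E
```

```text
17.9 [ 0.4711105  -0.41226201  0.05882579] [-0.22398905  0.26559132 -0.71072733] [-0.01413414  0.00880909 -0.05093767]
[ 0.54282633 -0.32812996  0.158     ]
[ 0.54246157 -0.33005873  0.162     ]
```

Call:
move_arm(
  targets=[
    {"dx": 0, "dy": 0, "dz": -0.03, "rx": 0, "ry": 0, "rz": 0},
    {"dx": 0, "dy": 0, "dz": -0.03, "rx": 0, "ry": 0, "rz": 0},
    {"dx": 0, "dy": 0, "dz": 0, "rx": 0, "ry": 0, "rz": 0},
    {"dx": 0, "dy": 0, "dz": 0, "rx": 0, "ry": 0, "rz": 0},
    {"dx": 0, "dy": 0, "dz": 0, "rx": 0, "ry": 0, "rz": 0},
    {"dx": 0, "dy": 0, "dz": 0, "rx": 0, "ry": 0, "rz": 0},
    {"dx": 0, "dy": 0, "dz": 0, "rx": 0, "ry": 0, "rz": 0},
    {"dx": 0, "dy": 0, "dz": 0, "rx": 0, "ry": 0, "rz": 0},
    {"dx": 0, "dy": 0, "dz": 0, "rx": 0, "ry": 0, "rz": 0},
    {"dx": 0, "dy": 0, "dz": 0, "rx": 0, "ry": 0, "rz": 0},
  ],
)

```text
t: 19.15
tcp_pos: [0.4711, -0.4123, 0.0573]
tool_rot: [0.997, 0.081, 0.0, -0.0]
force: [-0.3, -0.5, -1.2]
finger_gap: 0.438
gripper_force: 40.4
```

Call:
move_arm(
  targets=[
    {"dx": 0, "dy": 0, "dz": -0.03, "rx": 0, "ry": 0, "rz": 0},
    {"dx": 0, "dy": 0, "dz": -0.03, "rx": 0, "ry": 0, "rz": 0},
    {"dx": 0, "dy": 0, "dz": 0, "rx": 0, "ry": 0, "rz": 0},
    {"dx": 0, "dy": 0, "dz": 0, "rx": 0, "ry": 0, "rz": 0},
    {"dx": 0, "dy": 0, "dz": 0, "rx": 0, "ry": 0, "rz": 0},
    {"dx": 0, "dy": 0, "dz": 0, "rx": 0, "ry": 0, "rz": 0},
    {"dx": 0, "dy": 0, "dz": 0, "rx": 0, "ry": 0, "rz": 0},
    {"dx": 0, "dy": 0, "dz": 0, "rx": 0, "ry": 0, "rz": 0},
    {"dx": 0, "dy": 0, "dz": 0, "rx": 0, "ry": 0, "rz": 0},
    {"dx": 0, "dy": 0, "dz": 0, "rx": 0, "ry": 0, "rz": 0},
  ],
)

```text
t: 20.4
tcp_pos: [0.4711, -0.4124, 0.0559]
tool_rot: [0.997, 0.081, 0.0, 0.0]
force: [0.2, 0.4, 3.5]
finger_gap: 0.442
gripper_force: 40.6
```

Call:
move_arm(
  targets=[
    {"dx": 0, "dy": 0, "dz": 0.02, "rx": 0, "ry": 0, "rz": 0},
    {"dx": 0, "dy": 0, "dz": 0.01, "rx": 0, "ry": 0, "rz": 0},
    {"dx": 0, "dy": 0, "dz": 0, "rx": 0, "ry": 0, "rz": 0},
    {"dx": 0, "dy": 0, "dz": 0, "rx": 0, "ry": 0, "rz": 0},
    {"dx": 0, "dy": 0, "dz": 0, "rx": 0, "ry": 0, "rz": 0},
    {"dx": 0, "dy": 0, "dz": 0, "rx": 0, "ry": 0, "rz": 0},
    {"dx": 0, "dy": 0, "dz": 0.2, "rx": 0, "ry": 0, "rz": 0},
    {"dx": 0, "dy": 0, "dz": 0.6, "rx": 0, "ry": 0, "rz": 0},
    {"dx": 0, "dy": 0, "dz": 1, "rx": 0, "ry": 0, "rz": 0},
    {"dx": 0, "dy": 0, "dz": 1, "rx": 0, "ry": 0, "rz": 0},
  ],
  claw=65,
)

```text
t: 21.65
tcp_pos: [0.4712, -0.4125, 0.1284]
tool_rot: [0.997, 0.081, 0.0, 0.0]
force: [-0.1, 0.1, 0.6]
finger_gap: 0.649
gripper_force: 0.0
```

Call:
move_arm(
  targets=[
    {"dx": -0.3, "dy": 0, "dz": 1, "rx": 0, "ry": 0, "rz": 0},
    {"dx": -0.4, "dy": 0, "dz": 1, "rx": 0, "ry": 0, "rz": 0},
    {"dx": 0, "dy": 0, "dz": 0, "rx": 0, "ry": 0, "rz": 0},
    {"dx": 0, "dy": 0, "dz": 0, "rx": 0, "ry": 0, "rz": 0},
    {"dx": 0, "dy": 0, "dz": 0, "rx": 0, "ry": 0, "rz": 0},
    {"dx": 0, "dy": 0, "dz": 0, "rx": 0, "ry": 0, "rz": 0},
    {"dx": 0, "dy": 0, "dz": 0, "rx": 0, "ry": 0, "rz": 0},
    {"dx": 0, "dy": 0, "dz": 0, "rx": 0, "ry": 0, "rz": 0},
    {"dx": 0, "dy": 0, "dz": 0, "rx": 0, "ry": 0, "rz": 0},
    {"dx": 0, "dy": 0, "dz": 0, "rx": 0, "ry": 0, "rz": 0},
  ],
)

```text
t: 22.9
tcp_pos: [0.4536, -0.4123, 0.1766]
tool_rot: [0.997, 0.081, 0.0, 0.0]
force: [0.2, -0.6, 0.6]
finger_gap: 0.647
gripper_force: 0.0
```

```bash
python3 - <<'E'
from h import *
a=snap('wrist','pics/w7.png');f='pics/w7.png'
s=sensors.sense();print(s['t'],s['tcp_pos'],s['tool_rot'],s['finger_gap'],s['force'],s['q'])
u,v=map(int,pix(f,(.471,-.412,.06)));print(u,v)
x0,y0=u-80,max(v-60,0)
cv2.imwrite('pics/w7b.png',cv2.resize(a[y0:y0+120,x0:x0+160,::-1],(800,600),interpolation=cv2.INTER_CUBIC));print(x0,y0)
E
```

```text
22.95 [ 0.45356167 -0.41228591  0.17660273] [9.96707863e-01 8.10767255e-02 1.78302263e-05 2.37830723e-05] 0.6522036237363565 [-0.09543969  1.05464677  0.11813059] [-9.19863986e-01  5.75614264e-01  1.51694797e+00  5.03880672e-06
  1.04897113e+00  4.88598200e-01]
258 168
178 108
```

View pics/w7b.png

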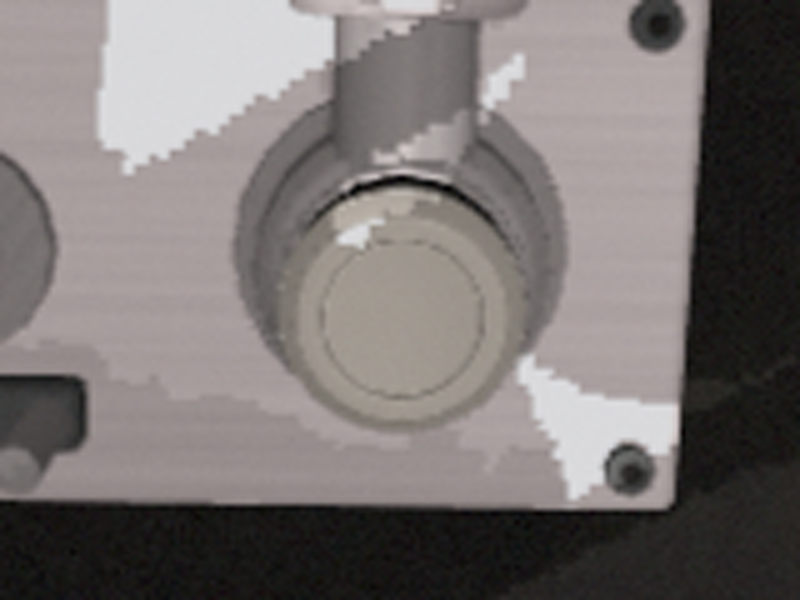

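```bash
python3 - <<'E'
from h import *
f='pics/w7.png'
print('groove ctr',world(f,178+403/5,108+318/5,.0645),'outline',world(f,178+402.5/5,108+309/5,.0585))
E,k=ld(f);print('cam',-E[:3,:3].T@E[:3,3])
C=lambda p:((p[0]-178)*5,(p[1]-108)*5)
y=np.radians(8);ex=np.array([np.cos(y),np.sin(y),0])
P=np.array([.471,-.412,0])
for n,r,z in[('seat',.0195,.055),('fl bot',.02,.0575),('fl top',.02,.0645),('fl top18.5',.0185,.0645)]:
    print(n,*[np.round(C(pix(f,P+s*r*ex+[0,0,z])),0) for s in(1,-1)],np.round(C(pix(f,P+[0,0,z])),0))
E
```

```text
groove ctr [ 0.46939268 -0.41241858  0.0645    ] outline [ 0.46944912 -0.41240477  0.0585    ]
cam [ 0.52805526 -0.39930054  0.31827826]
seat [405. 174.] [398. 410.] [401. 294.]
fl bot [405. 173.] [398. 417.] [402. 298.]
fl top [406. 180.] [399. 430.] [402. 308.]
fl top18.5 [405. 190.] [399. 421.] [402. 308.]
```

Flange measures about 1.7 mm off centre towards -x (centre at crop (403,318), black seat showing at the top). I'll regrip it and shift it.

Call:
move_arm(
  targets=[
    {"dx": 0.35, "dy": 0, "dz": -0.9, "rx": 0, "ry": 0, "rz": 0},
    {"dx": 0.35, "dy": 0, "dz": -0.9, "rx": 0, "ry": 0, "rz": 0},
    {"dx": 0, "dy": 0, "dz": -0.9, "rx": 0, "ry": 0, "rz": 0},
    {"dx": 0, "dy": 0, "dz": -0.9, "rx": 0, "ry": 0, "rz": 0},
    {"dx": 0, "dy": 0, "dz": -0.6, "rx": 0, "ry": 0, "rz": 0},
    {"dx": 0, "dy": 0, "dz": -0.4, "rx": 0, "ry": 0, "rz": 0},
    {"dx": 0, "dy": 0, "dz": -0.18, "rx": 0, "ry": 0, "rz": 0},
    {"dx": 0, "dy": 0, "dz": 0, "rx": 0, "ry": 0, "rz": 0},
    {"dx": 0, "dy": 0, "dz": 0, "rx": 0, "ry": 0, "rz": 0},
    {"dx": 0, "dy": 0, "dz": 0, "rx": 0, "ry": 0, "rz": 0},
  ],
)

```text
t: 24.2
tcp_pos: [0.4714, -0.4126, 0.0577]
tool_rot: [0.997, 0.081, 0.0, 0.001]
force: [0.3, 0.5, 0.5]
finger_gap: 0.65
gripper_force: 0.0
```

Call:
move_arm(
  targets=[
    {"dx": 0, "dy": 0, "dz": 0, "rx": 0, "ry": 0, "rz": 0},
    {"dx": 0, "dy": 0, "dz": 0, "rx": 0, "ry": 0, "rz": 0},
    {"dx": 0, "dy": 0, "dz": 0, "rx": 0, "ry": 0, "rz": 0},
    {"dx": 0, "dy": 0, "dz": 0, "rx": 0, "ry": 0, "rz": 0},
    {"dx": 0, "dy": 0, "dz": 0.16, "rx": 0, "ry": 0, "rz": 0},
    {"dx": 0.07, "dy": 0.02, "dz": 0, "rx": 0, "ry": 0, "rz": 0},
    {"dx": 0, "dy": 0, "dz": 0, "rx": 0, "ry": 0, "rz": 0},
    {"dx": 0, "dy": 0, "dz": -0.1, "rx": 0, "ry": 0, "rz": 0},
    {"dx": 0, "dy": 0, "dz": -0.08, "rx": 0, "ry": 0, "rz": 0},
    {"dx": 0, "dy": 0, "dz": 0, "rx": 0, "ry": 0, "rz": 0},
  ],
  claw=40,
)

```text
t: 25.45
tcp_pos: [0.4728, -0.4117, 0.0569]
tool_rot: [0.997, 0.081, -0.0, -0.0]
force: [-0.4, 0.9, 3.2]
finger_gap: 0.435
gripper_force: 40.5
```

Call:
move_arm(
  targets=[
    {"dx": 0, "dy": 0, "dz": 0.03, "rx": 0, "ry": 0, "rz": 0},
    {"dx": 0, "dy": 0, "dz": 0, "rx": 0, "ry": 0, "rz": 0},
    {"dx": 0, "dy": 0, "dz": 0, "rx": 0, "ry": 0, "rz": 0},
    {"dx": 0, "dy": 0, "dz": 0, "rx": 0, "ry": 0, "rz": 0},
    {"dx": 0, "dy": 0, "dz": 0.2, "rx": 0, "ry": 0, "rz": 0},
    {"dx": 0, "dy": 0, "dz": 0.8, "rx": 0, "ry": 0, "rz": 0},
    {"dx": 0, "dy": 0, "dz": 1, "rx": 0, "ry": 0, "rz": 0},
    {"dx": -0.3, "dy": 0, "dz": 1, "rx": 0, "ry": 0, "rz": 0},
    {"dx": -0.3, "dy": 0, "dz": 1, "rx": 0, "ry": 0, "rz": 0},
    {"dx": -0.2, "dy": 0, "dz": 1, "rx": 0, "ry": 0, "rz": 0},
  ],
  claw=65,
)

```text
t: 26.7
tcp_pos: [0.4525, -0.4116, 0.1835]
tool_rot: [0.997, 0.081, 0.0, 0.0]
force: [0.4, -0.1, 0.3]
finger_gap: 0.649
gripper_force: 0.0
```

```bash
python3 - <<'E'
from h import *
a=snap('wrist','pics/w8.png');f='pics/w8.png'
s=sensors.sense();print(s['t'],s['tcp_pos'],s['tool_rot'],s['finger_gap'],s['force'],s['q'])
u,v=map(int,pix(f,(.471,-.412,.06)));print(u,v)
x0,y0=u-200,max(v-150,0)
b=a[y0:y0+225,x0:x0+300,::-1]
cv2.imwrite('pics/w8b.png',cv2.resize(b,(800,600),interpolation=cv2.INTER_CUBIC));print(x0,y0)
C=lambda p:np.round(((p[0]-x0)*800/300,(p[1]-y0)*600/225))
P=np.array([.471,-.412,0]);e=np.array([np.cos(.14),np.sin(.14),0])
for n,r,z in[('seat',.0195,.055),('fl top',.02,.0645)]: print(n,C(pix(f,P+r*e+[0,0,z])),C(pix(f,P-r*e+[0,0,z])),C(pix(f,P+[0,0,z])))
print('knob top',C(pix(f,(.543,-.329,.161))))
E
```

```text
26.75 [ 0.45335764 -0.4132811   0.1870222 ] [0.99670594 0.08104065 0.00152659 0.00271052] 0.6497177508181039 [0.38616573 0.51716915 1.60065028] [-9.20959596e-01  5.61076124e-01  1.51113964e+00 -3.96915192e-04
  1.06316488e+00  4.87768566e-01]
259 165
59 15
seat [535. 334.] [532. 458.] [534. 397.]
fl top [536. 337.] [532. 468.] [534. 404.]
knob top [127.  35.]
```

View pics/w8b.png

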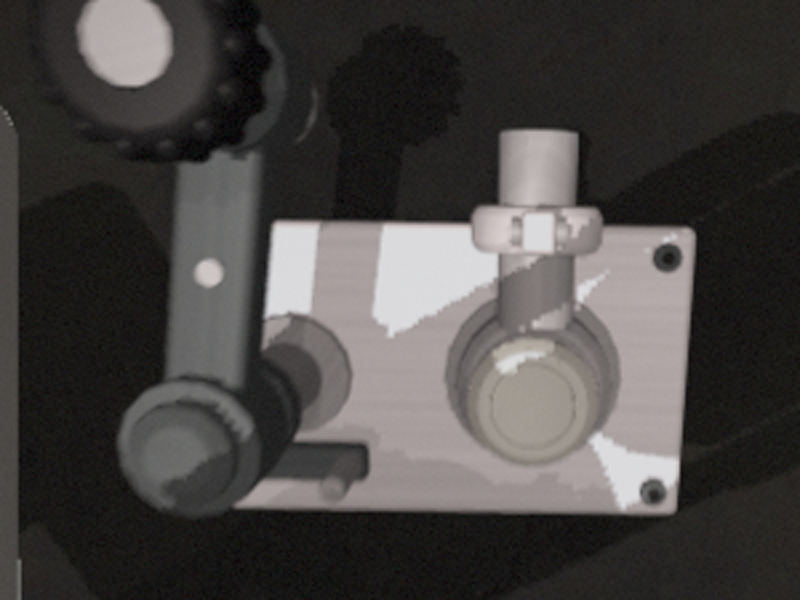

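Flange now centred: its groove is at (534,404), exactly the predicted port axis. The knob cap is at (125,40), matching (0.543, -0.330). Next: straddle the knob.

Call:
move_arm(
  targets=[
    {"dx": 0.9, "dy": 0.8, "dz": 0.2, "rx": 0, "ry": 0, "rz": -0.1},
    {"dx": 0.9, "dy": 0.8, "dz": 0, "rx": 0, "ry": 0, "rz": -0.1},
    {"dx": 0.9, "dy": 0.8, "dz": 0, "rx": 0, "ry": 0, "rz": -0.1},
    {"dx": 0.9, "dy": 0.8, "dz": 0, "rx": 0, "ry": 0, "rz": 0},
    {"dx": 0, "dy": 0.07, "dz": -0.3, "rx": 0, "ry": 0, "rz": 0},
    {"dx": 0, "dy": 0, "dz": -0.6, "rx": 0, "ry": 0, "rz": 0},
    {"dx": 0, "dy": 0, "dz": -0.6, "rx": 0, "ry": 0, "rz": 0},
    {"dx": 0, "dy": 0, "dz": -0.5, "rx": 0, "ry": 0, "rz": 0},
    {"dx": 0, "dy": 0, "dz": -0.4, "rx": 0, "ry": 0, "rz": 0},
    {"dx": 0, "dy": 0, "dz": 0, "rx": 0, "ry": 0, "rz": 0},
  ],
)

```text
t: 28.0
tcp_pos: [0.5421, -0.3299, 0.1261]
tool_rot: [1.0, 0.002, -0.001, -0.001]
force: [0.2, 0.3, -0.5]
finger_gap: 0.649
gripper_force: 0.0
```

```bash
python3 - <<'E'
import numpy as np
p=np.array([.0831,-.0019])
for f in list(range(-8,-81,-8)):
    q=.085*np.array([np.cos(np.radians(f)),np.sin(np.radians(f))]);print(f,np.round((q-p)/.025,2));p=q
E
```

```text
-8 [ 0.04 -0.4 ]
-16 [-0.1  -0.46]
-24 [-0.16 -0.45]
-32 [-0.22 -0.42]
-40 [-0.28 -0.38]
-48 [-0.33 -0.34]
-56 [-0.37 -0.29]
-64 [-0.41 -0.24]
-72 [-0.44 -0.18]
-80 [-0.46 -0.11]
```

Call:
move_arm(
  targets=[
    {"dx": 0.04, "dy": -0.4, "dz": 0.2, "rx": 0, "ry": 0, "rz": -0.26},
    {"dx": -0.1, "dy": -0.46, "dz": 0, "rx": 0, "ry": 0, "rz": -0.26},
    {"dx": -0.16, "dy": -0.45, "dz": 0, "rx": 0, "ry": 0, "rz": -0.27},
    {"dx": -0.22, "dy": -0.42, "dz": 0, "rx": 0, "ry": 0, "rz": -0.27},
    {"dx": -0.28, "dy": -0.38, "dz": 0, "rx": 0, "ry": 0, "rz": -0.27},
    {"dx": -0.33, "dy": -0.34, "dz": 0, "rx": 0, "ry": 0, "rz": -0.27},
    {"dx": -0.37, "dy": -0.29, "dz": 0, "rx": 0, "ry": 0, "rz": -0.27},
    {"dx": -0.41, "dy": -0.24, "dz": 0, "rx": 0, "ry": 0, "rz": -0.27},
    {"dx": -0.44, "dy": -0.18, "dz": 0, "rx": 0, "ry": 0, "rz": -0.27},
    {"dx": 0, "dy": 0, "dz": 0, "rx": 0, "ry": 0, "rz": 0},
  ],
  claw=55,
)

```text
t: 29.25
tcp_pos: [0.4859, -0.4097, 0.1329]
tool_rot: [0.809, -0.587, 0.0, 0.0]
force: [-0.5, 1.1, 0.2]
finger_gap: 0.549
gripper_force: 0.0
```

Call:
move_arm(
  targets=[
    {"dx": -0.24, "dy": -0.06, "dz": 0, "rx": 0, "ry": 0, "rz": -0.13},
    {"dx": -0.22, "dy": -0.05, "dz": 0, "rx": 0, "ry": 0, "rz": -0.13},
    {"dx": -0.12, "dy": -0.02, "dz": 0, "rx": 0, "ry": 0, "rz": -0.07},
    {"dx": -0.08, "dy": -0.01, "dz": 0, "rx": 0, "ry": 0, "rz": 0},
    {"dx": -0.04, "dy": 0, "dz": 0, "rx": 0, "ry": 0, "rz": 0},
    {"dx": -0.04, "dy": 0, "dz": 0, "rx": 0, "ry": 0, "rz": 0},
    {"dx": 0, "dy": 0, "dz": 0, "rx": 0, "ry": 0, "rz": 0},
    {"dx": 0, "dy": 0, "dz": 0, "rx": 0, "ry": 0, "rz": 0},
    {"dx": 0, "dy": 0, "dz": 0, "rx": 0, "ry": 0, "rz": 0},
    {"dx": 0, "dy": 0, "dz": 0, "rx": 0, "ry": 0, "rz": 0},
  ],
)

```text
t: 30.5
tcp_pos: [0.4676, -0.4124, 0.1323]
tool_rot: [0.755, -0.655, -0.0, -0.0]
force: [2.2, -0.2, 2.6]
finger_gap: 0.554
gripper_force: 1.0
```

Call:
move_arm(
  targets=[
    {"dx": -0.04, "dy": -0.01, "dz": 0, "rx": 0, "ry": 0, "rz": 0},
    {"dx": -0.04, "dy": 0, "dz": 0, "rx": 0, "ry": 0, "rz": 0},
    {"dx": -0.04, "dy": 0, "dz": 0, "rx": 0, "ry": 0, "rz": 0},
    {"dx": 0, "dy": 0, "dz": 0, "rx": 0, "ry": 0, "rz": 0},
    {"dx": 0, "dy": 0, "dz": 0, "rx": 0, "ry": 0, "rz": 0},
    {"dx": 0, "dy": 0, "dz": 0, "rx": 0, "ry": 0, "rz": 0},
    {"dx": 0, "dy": 0, "dz": 0, "rx": 0, "ry": 0, "rz": 0},
    {"dx": 0, "dy": 0, "dz": 0, "rx": 0, "ry": 0, "rz": 0},
    {"dx": 0, "dy": 0, "dz": 0, "rx": 0, "ry": 0, "rz": 0},
    {"dx": 0, "dy": 0, "dz": 0, "rx": 0, "ry": 0, "rz": 0},
  ],
)

```text
t: 31.75
tcp_pos: [0.4649, -0.4129, 0.1323]
tool_rot: [0.755, -0.655, 0.0, -0.0]
force: [4.4, -2.2, -1.0]
finger_gap: 0.548
gripper_force: 2.3
```

```bash
python3 - <<'E'
from h import *
s=sensors.sense();print(s['t'],s['tcp_pos'],s['force'],s['ft_torque'],s['q'])
a=snap('side','pics/s2.png');f='pics/s2.png'
E
```

```text
31.75 [ 0.46487946 -0.41292316  0.13232553] [ 4.38424797 -2.21670465 -0.99061459] [-0.25988872 -0.72827576 -0.08676797] [-9.05883267e-01  6.43724204e-01  1.52766953e+00  3.13219054e-04
  9.69491598e-01  2.09420560e+00]
```

Call:
move_arm(
  targets=[
    {"dx": -0.04, "dy": 0, "dz": 0, "rx": 0, "ry": 0, "rz": 0},
    {"dx": -0.04, "dy": 0, "dz": 0, "rx": 0, "ry": 0, "rz": 0},
    {"dx": 0, "dy": 0, "dz": 0, "rx": 0, "ry": 0, "rz": 0},
    {"dx": 0, "dy": 0, "dz": 0, "rx": 0, "ry": 0, "rz": 0},
    {"dx": 0, "dy": 0, "dz": 0, "rx": 0, "ry": 0, "rz": 0},
    {"dx": 0, "dy": 0, "dz": 0, "rx": 0, "ry": 0, "rz": 0},
    {"dx": 0, "dy": 0, "dz": 0, "rx": 0, "ry": 0, "rz": 0},
    {"dx": 0, "dy": 0, "dz": 0, "rx": 0, "ry": 0, "rz": 0},
    {"dx": 0, "dy": 0, "dz": 0, "rx": 0, "ry": 0, "rz": 0},
    {"dx": 0, "dy": 0, "dz": 0, "rx": 0, "ry": 0, "rz": 0},
  ],
)

```text
t: 33.05
tcp_pos: [0.4646, -0.413, 0.1324]
tool_rot: [0.755, -0.656, 0.002, -0.001]
force: [8.9, -0.8, -2.6]
finger_gap: 0.556
gripper_force: 4.5
```

Call:
move_arm(
  targets=[
    {"dx": 0.3, "dy": 0.04, "dz": 0, "rx": 0, "ry": 0, "rz": 0},
    {"dx": 0, "dy": 0, "dz": 0, "rx": 0, "ry": 0, "rz": 0.35},
    {"dx": 0, "dy": 0, "dz": 0, "rx": 0, "ry": 0, "rz": 0.35},
    {"dx": 0, "dy": 0, "dz": 0, "rx": 0, "ry": 0, "rz": 0.35},
    {"dx": 0, "dy": 0, "dz": 0, "rx": 0, "ry": 0, "rz": 0.35},
    {"dx": 0, "dy": 0, "dz": 0, "rx": 0, "ry": 0, "rz": 0.35},
    {"dx": 0, "dy": 0, "dz": 0, "rx": 0, "ry": 0, "rz": 0.35},
    {"dx": 0, "dy": 0, "dz": 0, "rx": 0, "ry": 0, "rz": 0.35},
    {"dx": 0, "dy": 0, "dz": 0, "rx": 0, "ry": 0, "rz": 0.35},
    {"dx": 0, "dy": 0, "dz": 0, "rx": 0, "ry": 0, "rz": 0.35},
  ],
  claw=68,
)

```text
t: 34.3
tcp_pos: [0.4683, -0.4103, 0.1316]
tool_rot: [0.994, 0.113, -0.002, -0.002]
force: [-0.0, -0.5, 0.5]
finger_gap: 0.678
gripper_force: 0.0
```

Call:
move_arm(
  targets=[
    {"dx": 0, "dy": 0, "dz": 0, "rx": 0, "ry": 0, "rz": 0.35},
    {"dx": 0, "dy": 0, "dz": 0, "rx": 0, "ry": 0, "rz": 0.35},
    {"dx": 0, "dy": 0, "dz": 0, "rx": 0, "ry": 0, "rz": 0.35},
    {"dx": 0, "dy": 0, "dz": 0, "rx": 0, "ry": 0, "rz": 0.35},
    {"dx": 0, "dy": 0, "dz": 0, "rx": 0, "ry": 0, "rz": 0.35},
    {"dx": 0, "dy": 0, "dz": 0, "rx": 0, "ry": 0, "rz": 0.35},
    {"dx": 0, "dy": 0, "dz": 0, "rx": 0, "ry": 0, "rz": 0.35},
    {"dx": 0, "dy": 0, "dz": 0, "rx": 0, "ry": 0, "rz": 0.35},
    {"dx": 0, "dy": 0, "dz": 0, "rx": 0, "ry": 0, "rz": 0.35},
    {"dx": 0, "dy": 0, "dz": 0, "rx": 0, "ry": 0, "rz": 0.35},
  ],
)

```text
t: 35.55
tcp_pos: [0.4683, -0.4103, 0.1316]
tool_rot: [0.515, 0.857, 0.0, -0.003]
force: [0.1, -1.2, -0.2]
finger_gap: 0.681
gripper_force: 0.0
```

```bash
python3 - <<'E'
from h import *
s=sensors.sense();print(s['t'],s['tcp_pos'],s['tool_rot'],s['force'],s['ft_torque'],s['q'])
E
```

```text
35.55 [ 0.4683131  -0.41031432  0.13159497] [ 5.15137779e-01  8.57102728e-01  3.05157890e-04 -2.80881733e-03] [ 0.08491549 -1.17783142 -0.19925167] [ 0.00078041 -0.016281    0.01467248] [-0.89804224  0.64781362  1.52083256 -0.00167622  0.97842404 -1.3855573 ]
```

Call:
move_arm(
  targets=[
    {"dx": 0.1, "dy": -0.06, "dz": 0, "rx": 0, "ry": 0, "rz": 0.35},
    {"dx": 0, "dy": 0, "dz": 0, "rx": 0, "ry": 0, "rz": 0.35},
    {"dx": 0, "dy": 0, "dz": 0, "rx": 0, "ry": 0, "rz": 0.35},
    {"dx": 0, "dy": 0, "dz": 0, "rx": 0, "ry": 0, "rz": 0.35},
    {"dx": 0, "dy": 0, "dz": 0, "rx": 0, "ry": 0, "rz": 0.35},
    {"dx": 0, "dy": 0, "dz": 0, "rx": 0, "ry": 0, "rz": 0.35},
    {"dx": 0, "dy": 0, "dz": 0, "rx": 0, "ry": 0, "rz": 0},
    {"dx": 0, "dy": 0, "dz": 0, "rx": 0, "ry": 0, "rz": 0},
    {"dx": 0, "dy": 0, "dz": 0, "rx": 0, "ry": 0, "rz": 0},
    {"dx": 0, "dy": 0, "dz": 0, "rx": 0, "ry": 0, "rz": 0},
  ],
)

```text
t: 36.8
tcp_pos: [0.4724, -0.4132, 0.1323]
tool_rot: [-0.005, 1.0, 0.0, -0.0]
force: [-0.4, 0.6, -0.6]
finger_gap: 0.683
gripper_force: 0.0
```

Call:
move_arm(
  targets=[
    {"dx": 0, "dy": 0, "dz": 0, "rx": 0, "ry": 0, "rz": 0},
    {"dx": 0, "dy": 0, "dz": 0, "rx": 0, "ry": 0, "rz": 0},
    {"dx": 0, "dy": 0, "dz": 0, "rx": 0, "ry": 0, "rz": 0},
    {"dx": 0, "dy": 0, "dz": 0, "rx": 0, "ry": 0, "rz": 0},
    {"dx": 0, "dy": 0, "dz": 0, "rx": 0, "ry": 0, "rz": 0},
    {"dx": 0, "dy": 0, "dz": 0, "rx": 0, "ry": 0, "rz": 0},
    {"dx": 0, "dy": 0, "dz": 0, "rx": 0, "ry": 0, "rz": 0},
    {"dx": 0, "dy": 0, "dz": 0, "rx": 0, "ry": 0, "rz": -0.05},
    {"dx": 0, "dy": 0, "dz": 0, "rx": 0, "ry": 0, "rz": -0.1},
    {"dx": 0, "dy": 0, "dz": -0.01, "rx": 0, "ry": 0, "rz": -0.2},
  ],
  claw=30,
  newtons=60,
)

```text
t: 38.05
tcp_pos: [0.4725, -0.4136, 0.1322]
tool_rot: [0.087, 0.996, -0.0, -0.0]
force: [-1.2, 0.5, 5.5]
finger_gap: 0.433
gripper_force: 59.9
```

```bash
cat > st.py <<'E'
from h import *
s=sensors.sense();a=s['tool_rot'];print(s['t'],s['tcp_pos'].round(4),s['force'].round(1),s['ft_torque'].round(3),'q6',s['q'][5].round(4),'yaw',np.degrees(2*np.arctan2(a[1],a[0])).round(2),s['finger_gap'].round(3),s['tau'][5].round(3))
E
python3 st.py
```

```text
Traceback (most recent call last):
  File "st.py", line 2, in <module>
    s=sensors.sense();a=s['tool_rot'];print(s['t'],s['tcp_pos'].round(4),s['force'].round(1),s['ft_torque'].round(3),'q6',s['q'][5].round(4),'yaw',np.degrees(2*np.arctan2(a[1],a[0])).round(2),s['finger_gap'].round(3),s['tau'][5].round(3))
                                                                                                                                                                                                ^^^^^^^^^^^^^^^^^^^^^
AttributeError: 'float' object has no attribute 'round'
```

Call:
move_arm(
  targets=[
    {"dx": -0.04, "dy": 0, "dz": -0.01, "rx": 0, "ry": 0, "rz": -0.33},
    {"dx": 0, "dy": 0, "dz": -0.015, "rx": 0, "ry": 0, "rz": -0.33},
    {"dx": 0, "dy": 0, "dz": -0.015, "rx": 0, "ry": 0, "rz": -0.33},
    {"dx": 0, "dy": 0, "dz": -0.015, "rx": 0, "ry": 0, "rz": -0.33},
    {"dx": 0, "dy": 0, "dz": -0.015, "rx": 0, "ry": 0, "rz": -0.33},
    {"dx": 0, "dy": 0, "dz": -0.015, "rx": 0, "ry": 0, "rz": -0.33},
    {"dx": 0, "dy": 0, "dz": -0.015, "rx": 0, "ry": 0, "rz": -0.33},
    {"dx": 0, "dy": 0, "dz": -0.015, "rx": 0, "ry": 0, "rz": -0.33},
    {"dx": 0, "dy": 0, "dz": -0.015, "rx": 0, "ry": 0, "rz": -0.33},
    {"dx": 0, "dy": 0, "dz": -0.015, "rx": 0, "ry": 0, "rz": -0.33},
  ],
)

```text
t: 39.3
tcp_pos: [0.4704, -0.4155, 0.1284]
tool_rot: [0.815, 0.58, -0.002, 0.001]
force: [-3.7, -2.7, 1.9]
finger_gap: 0.431
gripper_force: 59.8
```

```bash
sed -i "s/s\['finger_gap'\].round(3),s\['tau'\]\[5\].round(3)/s['finger_gap'],s['gripper_force'],s['tau'][5]/" st.py; python3 st.py
```

```text
39.3 [ 0.4704 -0.4155  0.1284] [-3.7 -2.7  1.9] [-0.486  0.685  0.267] q6 -0.5625 yaw 70.85 0.4313357662871598 59.77074444293976 -0.6681854277849197
```

Call:
move_arm(
  targets=[
    {"dx": 0, "dy": 0.04, "dz": -0.015, "rx": 0, "ry": 0, "rz": -0.33},
    {"dx": 0, "dy": 0, "dz": -0.015, "rx": 0, "ry": 0, "rz": -0.33},
    {"dx": 0, "dy": 0, "dz": -0.015, "rx": 0, "ry": 0, "rz": -0.33},
    {"dx": 0, "dy": 0, "dz": -0.015, "rx": 0, "ry": 0, "rz": -0.33},
    {"dx": 0, "dy": 0, "dz": -0.015, "rx": 0, "ry": 0, "rz": -0.2},
    {"dx": 0, "dy": 0, "dz": -0.01, "rx": 0, "ry": 0, "rz": -0.1},
    {"dx": 0, "dy": 0, "dz": -0.005, "rx": 0, "ry": 0, "rz": -0.1},
    {"dx": 0, "dy": 0, "dz": -0.005, "rx": 0, "ry": 0, "rz": -0.1},
    {"dx": 0, "dy": 0, "dz": -0.005, "rx": 0, "ry": 0, "rz": -0.1},
    {"dx": 0, "dy": 0, "dz": -0.005, "rx": 0, "ry": 0, "rz": -0.1},
  ],
)

```text
t: 40.55
tcp_pos: [0.4702, -0.413, 0.126]
tool_rot: [0.996, 0.091, -0.001, 0.0]
force: [-3.7, -0.4, 6.3]
finger_gap: 0.434
gripper_force: 60.0
```

```bash
python3 st.py
```

```text
40.55 [ 0.4702 -0.413   0.126 ] [-3.7 -0.4  6.3] [0.039 0.682 0.241] q6 0.4923 yaw 10.47 0.43418954955466316 59.98538911342621 -0.053359143203124404
```

Call:
move_arm(
  targets=[
    {"dx": -0.01, "dy": 0, "dz": -0.003, "rx": 0, "ry": 0, "rz": -0.06},
    {"dx": 0, "dy": 0, "dz": -0.003, "rx": 0, "ry": 0, "rz": -0.06},
    {"dx": 0, "dy": 0, "dz": -0.003, "rx": 0, "ry": 0, "rz": -0.06},
    {"dx": 0, "dy": 0, "dz": -0.003, "rx": 0, "ry": 0, "rz": -0.06},
    {"dx": 0, "dy": 0, "dz": -0.003, "rx": 0, "ry": 0, "rz": -0.06},
    {"dx": 0, "dy": 0, "dz": -0.003, "rx": 0, "ry": 0, "rz": -0.06},
    {"dx": 0, "dy": 0, "dz": -0.003, "rx": 0, "ry": 0, "rz": -0.06},
    {"dx": 0, "dy": 0, "dz": -0.003, "rx": 0, "ry": 0, "rz": -0.06},
    {"dx": 0, "dy": 0, "dz": -0.003, "rx": 0, "ry": 0, "rz": -0.06},
    {"dx": 0, "dy": 0, "dz": -0.003, "rx": 0, "ry": 0, "rz": -0.06},
  ],
)

```text
t: 41.8
tcp_pos: [0.4701, -0.4121, 0.1253]
tool_rot: [0.998, -0.065, -0.001, -0.0]
force: [-3.6, 2.4, 5.9]
finger_gap: 0.428
gripper_force: 60.0
```

```bash
python3 st.py
```

```text
41.8 [ 0.4701 -0.4121  0.1253] [-3.6  2.4  5.9] [0.314 0.537 0.221] q6 0.8054 yaw -7.49 0.4276266727381748 60.049139857292175 0.05934991640970111
```

Call:
move_arm(
  targets=[
    {"dx": 0, "dy": 0, "dz": -0.003, "rx": 0, "ry": 0, "rz": -0.06},
    {"dx": 0, "dy": 0, "dz": -0.003, "rx": 0, "ry": 0, "rz": -0.06},
    {"dx": 0, "dy": 0, "dz": -0.003, "rx": 0, "ry": 0, "rz": -0.06},
    {"dx": 0, "dy": 0, "dz": -0.003, "rx": 0, "ry": 0, "rz": -0.06},
    {"dx": 0, "dy": 0, "dz": -0.003, "rx": 0, "ry": 0, "rz": -0.06},
    {"dx": 0, "dy": 0, "dz": -0.003, "rx": 0, "ry": 0, "rz": -0.06},
    {"dx": 0, "dy": 0, "dz": -0.003, "rx": 0, "ry": 0, "rz": -0.06},
    {"dx": 0, "dy": 0, "dz": -0.003, "rx": 0, "ry": 0, "rz": -0.06},
    {"dx": 0, "dy": 0, "dz": -0.003, "rx": 0, "ry": 0, "rz": -0.06},
    {"dx": 0, "dy": 0, "dz": -0.003, "rx": 0, "ry": 0, "rz": -0.06},
  ],
)

```text
t: 43.05
tcp_pos: [0.4703, -0.4113, 0.1246]
tool_rot: [0.975, -0.221, -0.001, -0.001]
force: [-3.9, 3.4, 7.4]
finger_gap: 0.432
gripper_force: 60.3
```

```bash
python3 st.py
```

```text
43.05 [ 0.4703 -0.4113  0.1246] [-3.9  3.4  7.4] [0.613 0.477 0.235] q6 1.1195 yaw -25.49 0.43179842964011256 60.34613370895386 0.10189744178205729
```

Call:
move_arm(
  targets=[
    {"dx": 0, "dy": 0, "dz": -0.003, "rx": 0, "ry": 0, "rz": -0.06},
    {"dx": 0, "dy": 0, "dz": -0.003, "rx": 0, "ry": 0, "rz": -0.06},
    {"dx": 0, "dy": 0, "dz": -0.003, "rx": 0, "ry": 0, "rz": -0.06},
    {"dx": 0, "dy": 0, "dz": -0.003, "rx": 0, "ry": 0, "rz": -0.06},
    {"dx": 0, "dy": 0, "dz": -0.003, "rx": 0, "ry": 0, "rz": -0.06},
    {"dx": 0, "dy": 0, "dz": -0.003, "rx": 0, "ry": 0, "rz": -0.06},
    {"dx": 0, "dy": 0, "dz": -0.003, "rx": 0, "ry": 0, "rz": -0.06},
    {"dx": 0, "dy": 0, "dz": -0.003, "rx": 0, "ry": 0, "rz": -0.06},
    {"dx": 0, "dy": 0, "dz": -0.003, "rx": 0, "ry": 0, "rz": -0.06},
    {"dx": 0, "dy": 0, "dz": -0.003, "rx": 0, "ry": 0, "rz": -0.06},
  ],
)

```text
t: 44.3
tcp_pos: [0.4708, -0.4106, 0.1242]
tool_rot: [0.929, -0.37, -0.001, -0.001]
force: [-2.9, 5.3, 9.7]
finger_gap: 0.431
gripper_force: 60.6
```

```bash
python3 st.py
```

```text
44.3 [ 0.4708 -0.4106  0.1242] [-2.9  5.3  9.7] [0.879 0.24  0.4  ] q6 1.4333 yaw -43.48 0.43053666381355093 60.55289804935455 0.18930666614323854
```

Call:
move_arm(
  targets=[
    {"dx": 0, "dy": 0, "dz": 0, "rx": 0, "ry": 0, "rz": 0},
    {"dx": 0, "dy": 0, "dz": 0, "rx": 0, "ry": 0, "rz": 0},
    {"dx": 0, "dy": 0, "dz": 0, "rx": 0, "ry": 0, "rz": 0},
    {"dx": 0, "dy": 0, "dz": 0, "rx": 0, "ry": 0, "rz": 0},
    {"dx": 0, "dy": 0, "dz": 0, "rx": 0, "ry": 0, "rz": 0},
    {"dx": 0, "dy": 0, "dz": 0, "rx": 0, "ry": 0, "rz": 0},
    {"dx": 0, "dy": 0, "dz": 0, "rx": 0, "ry": 0, "rz": 0},
    {"dx": 0, "dy": 0, "dz": 0, "rx": 0, "ry": 0, "rz": 0},
    {"dx": 0, "dy": 0, "dz": 0, "rx": 0, "ry": 0, "rz": 0},
    {"dx": 0, "dy": 0, "dz": 0, "rx": 0, "ry": 0, "rz": 0},
  ],
)

```text
t: 45.55
tcp_pos: [0.4708, -0.4105, 0.1241]
tool_rot: [0.929, -0.37, -0.001, -0.001]
force: [-1.8, 5.2, 9.7]
finger_gap: 0.434
gripper_force: 60.6
```

```bash
python3 st.py; python3 - <<'E'
from h import *
for i in range(4):
    cams.snapshot('side'); print(sensors.sense()['ft_torque'].round(3))
E
```

```text
45.55 [ 0.4708 -0.4105  0.1241] [-1.8  5.2  9.7] [0.891 0.289 0.199] q6 1.4328 yaw -43.46 0.4342363963881875 60.60014605522156 0.18583226948976517
[0.855 0.298 0.184]
[0.862 0.298 0.166]
[0.86  0.321 0.196]
[0.836 0.29  0.151]
```

Call:
move_arm(
  targets=[
    {"dx": 0, "dy": 0, "dz": 0.02, "rx": 0, "ry": 0, "rz": 0},
    {"dx": 0, "dy": 0, "dz": 0, "rx": 0, "ry": 0, "rz": 0},
    {"dx": 0, "dy": 0, "dz": 0, "rx": 0, "ry": 0, "rz": 0},
    {"dx": 0, "dy": 0, "dz": 0, "rx": 0, "ry": 0, "rz": 0},
    {"dx": 0, "dy": 0, "dz": 0, "rx": 0, "ry": 0, "rz": 0},
    {"dx": 0, "dy": 0, "dz": 0.3, "rx": 0, "ry": 0, "rz": 0},
    {"dx": 0, "dy": 0, "dz": 0.8, "rx": 0, "ry": 0, "rz": 0},
    {"dx": 0, "dy": 0, "dz": 1, "rx": 0, "ry": 0, "rz": 0},
    {"dx": 0, "dy": 0, "dz": 1, "rx": 0, "ry": 0, "rz": 0},
    {"dx": 0, "dy": 0, "dz": 1, "rx": 0, "ry": 0, "rz": 0},
  ],
  claw=68,
)

```text
t: 47.0
tcp_pos: [0.4714, -0.4123, 0.228]
tool_rot: [0.929, -0.371, 0.0, 0.0]
force: [-0.2, -0.0, 0.0]
finger_gap: 0.678
gripper_force: 0.0
```

```bash
python3 st.py; python3 - <<'E'
from h import *
f='pics/s9.png';a=snap('side',f);b=cv2.imread('pics/s2.png')
g=cv2.absdiff(a[:,:,::-1],b).max(2);print('moved px in stand area',(g[220:330,230:310]>40).sum())
f='pics/t9.png';t=snap('top',f)
print('knob axis top-view expected',pix(f,(.471,-.412,.155)))
E
```

```text
47.0 [ 0.4714 -0.4123  0.228 ] [-0.2 -0.   0. ] [ 0.019 -0.02   0.024] q6 1.4331 yaw -43.5 0.6784500324512194 0.0 -1.5253864944497764e-05
moved px in stand area 1050
knob axis top-view expected (np.float64(400.89219158445053), np.float64(189.1843788109711))
```

```bash
python3 -c "
from station import order
print(order.sign_off())"
```

```text
the job is handed in; nothing more can be done
None
```

I handed the job in at about 47 s: the flange is centred on the lip, the hold-down arm is at its stop, and the knob is finger-tight. I put the foot force at about 50 N from how far the knob turned. A single torque reading suggested nearer 75 N, and I had no direct measurement.

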